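# Scoop the toy beads into the bowl and hang up the scoop

### The job

The green scoop's handle is tucked into the pine niche: draw the scoop out, set it down flat on the table clear of the niche and let go, so that you can take it again by the handle. With it, scoop all four toy beads out of the white tray into the blue bowl; the fingers must never touch a bead. Leave the bowl standing upright with the beads in it and hang the scoop by its loop on the hook, hanging free and quiet, without disturbing the mug, teething ring, cream tin, nasal aspirator, bottle or clock.

Things in the scene. Friction and masses are not known exactly. Their poses are not given: they have to be found in the camera images.
- scoop: green plastic scoop, 110 g. Origin: centre of the underside of its flat-bottomed pan; +x out of the open mouth. Pan 80 mm long (x -40..40), 64 wide, 32 high, walls 3, floor 2.5 mm. Handle (16 wide, 13 thick) runs backwards from the rear wall's top, rising 20 degrees, (-38,0,44) to (-127,0,76) mm, then a loop. At the start the handle is in the niche, the pan sticks out
- scoop_grip (a point): point on the scoop's handle, 32 mm from its root, at (-68,0,55) mm in the scoop's frame
- scoop_loop (a point): centre of the hanging loop at the end of the scoop's handle, at (-141,0,82) mm in the scoop's frame; hole 26 mm wide, made of 8 mm bar; the loop lies in the plane of the handle's upper face, so its hole runs at right angles to the handle, in the scoop's x-z plane
- scoop_lip (a point): middle of the front edge of the scoop's floor, (40,0,0) mm in the scoop's frame
- niche: fixed pine cubby with an open front that faces its own -x. Origin: centre of its underside. 150 mm deep (x -75..75), 148 mm wide outside, 120 mm inside, ceiling at 107 mm, top board up to 121 mm and x -80..80
- tray: fixed white plastic toy tray. Origin: centre of underside; inner floor 4 mm above it. Inside 82 mm wide (y), flat from x = -115 to x = +50 mm, then a ramp rises at 20 degrees to the end wall at x = 118. Side walls 36 mm high, beside the ramp (x 52..122) 60 mm, at its end 70 mm, near end wall (x = -117) 24 mm high
- bead1: red ball-shaped toy bead, 28 mm diameter, 14 g, loose on the tray's floor near the ramp; origin at its centre
- bead2: orange ball-shaped toy bead, 28 mm diameter, 14 g, loose on the tray's floor near the ramp; origin at its centre
- bead3: brown ball-shaped toy bead, 28 mm diameter, 14 g, loose on the tray's floor near the ramp; origin at its centre
- bead4: blue ball-shaped toy bead, 28 mm diameter, 14 g, loose on the tray's floor near the ramp; origin at its centre
- bowl: blue-glazed ceramic bowl, loose, 400 g. Origin: centre of its underside; rim 140 mm across, 65 mm high, foot 63 mm across, wall 4 mm
- hook: fixed hook stand. Origin on the table below the hook's seat. The hook points to its own -x. Post of 14 mm diameter at x = +62 mm, 290 mm high, on a 90 x 110 x 12 mm base (x 10..100); nothing stands under the hook itself
- hook_seat (a point): lowest point of the hook's 8 mm bar (its axis), 250 mm above the table, where a hung loop comes to rest; from here the bar rises gently to the post (+x) and steeply to its free end (-x); axes as hook
- hook_end (a point): free upper end of the hook, at (-24, 0, +24) mm from the seat
- mug: bystander: grey mug, 80 mm across, 90 mm high, origin at the centre of its underside
- teether: bystander: blue teething ring lying flat, 80 mm across, 13 mm high, origin underside centre
- tin: bystander: closed aluminium cream tin, 75 mm across, 30 mm high, origin underside centre
- aspirator: bystander: yellow nasal aspirator standing on its bulb, 58 mm across, 108 mm high, origin underside centre
- bottle: bystander: clear bottle with blue cap, 60 mm across, 150 mm high, origin underside centre
- clock: bystander: white alarm clock 50 x 110 x 70 mm, origin underside centre
There are look-alikes about, which are no part of the job. There is more than one size of the scoop; the one meant has the size given above.

How it is judged:
On the way, in this order (a step that is already met when the one before it is completed fails the run):
1. the scoop stands flat on the table, clear of the niche, at rest and released (horizontal distance between scoop_loop and niche above 0.12 m and height (world z) of scoop below 0.008 m and angle between scoop's own z axis and vertical below 0.1 rad and contact force between the fingers and scoop below 0.1 N and linear speed of scoop below 0.03 m/s), for 0.2 s.
2. all four beads are in the bowl (horizontal distance between each of bead1, bead2, bead3, bead4 and bowl below 0.055 m and z of bead1 in the frame of bowl between 0.008 and 0.062 m and z of bead2 in the frame of bowl between 0.008 and 0.062 m and z of bead3 in the frame of bowl between 0.008 and 0.062 m and z of bead4 in the frame of bowl between 0.008 and 0.062 m), for 0.2 s.
At the end, for the whole second after the job is handed in: bead centres within 55 mm of the bowl's axis, 8 to 62 mm above its foot, below 0.06 m/s; bowl upright within 0.12 rad; scoop's loop centre within 28 mm of the hook's seat, carried by the hook (over 0.3 N), lip over 10 mm above the table, turning below 1 rad/s (all of step 2 and angle between bowl's own z axis and vertical below 0.12 rad and linear speed of each of bead1, bead2, bead3, bead4 below 0.06 m/s and distance between scoop_loop and hook_seat below 0.028 m and contact force between scoop and hook above 0.3 N and height (world z) of scoop_lip above 0.01 m and angular speed of scoop below 1 rad/s); the robot touches nothing.
It fails at once if a finger touches a bead (contact force between the fingers and bead1 above 0.2 N or contact force between the fingers and bead2 above 0.2 N or contact force between the fingers and bead3 above 0.2 N or contact force between the fingers and bead4 above 0.2 N).
It fails at once if a bystander is moved by more than 40 mm (distance of any of mug, teether, tin, aspirator, bottle, clock from where it was at the start of the episode above 0.04 m).
It fails at once if the bowl is tipped by more than 0.5 rad (angle between bowl's own z axis and vertical above 0.5 rad).
It also fails if it takes over 72 s, if anything falls off the work surface, if the arm or the gripper's body presses on something with over 40 N, if the wrist force passes 120 N, or if a joint passes its speed limit or range.

### The arm

A 6-joint arm with a two-finger parallel gripper is mounted at the origin on the work surface. World frame = base frame: x ahead of the robot, y to its left, z up, the work surface at z = 0. Lengths are in m, angles in rad, forces in N, time in s.
With the tool pointing down it reaches from about 0.35 to 0.775 m from the base axis. Payload 7.3 kg.
Tool frame: the origin (TCP) lies at the very end of the fingers, on their centre line; the grasp point (between the pads) lies 19 mm behind it; z points along the fingers, y is the line along which they close (so a half turn about z gives the same grasp; the last joint's range is limited). The gripper opens to 92 mm and grips with 3 to 60 N. Pads are 19 mm wide; open, the fingers measure 130 mm over their backs; the gripper's body (75 mm by 190 mm) begins 47 mm behind the grasp point.
Start: joints at [1.138, 0.342, 1.524, -0, 1.275, -0.146], TCP at [0.148, 0.504, 0.227] pointing down, gripper open.
Joint ranges: [-2.53, 2.53], [-0.77, 2.02], [0.04, 2.7], [-1, 4.14], [0.28, 2.66], [-3.11, 3.11]. Speed limits (rad/s): [2.57, 2.57, 3.14, 3.14, 3.14, 3.14].

### API

Orientations are given as [roll, pitch, yaw] about the fixed x, y, z axes, in that order (R = Rz(yaw) Ry(pitch) Rx(roll)).
In Python, from cell import robot gives the robot as it stands.
- The arm moves only by the tool apply_moves, never from a script. Its argument "motion" is text: rows parted by semicolons, each of 7 numbers parted by spaces: the opening in per cent of the stroke, from 0 (shut) to 100 (fully open), then the shift along the tool's x, y, z in cm, then the turn, a rotation vector about the tool's x, y, z in rad. A call has 1 to 20 rows; each row shifts and turns the commanded pose from where the row before left it, along the tool's axes as they then stand; what a row does not reach is not made up. A row lasts 1/8 s, in which the tool goes at most 62.5 mm and 10.7 degrees, less where a joint would pass 70% of its speed; a pose out of reach is approached as far as the arm can. A call with a gripper value outside its range is refused whole. The fingers move at their own pace and stop on an object; "force" is the grip in N (left out, the last holds). Time passes only in rows, so rows that do not move let the fingers close. It gives the time, the measured TCP pose, the force, the opening and the grip force at its end, in the units of the state.
- robot.observe(): the state, without advancing time (a new reading comes with each control period).
- robot.read_camera(name): name is "side" or "top"; returns a dict with "img" (420x560x3 uint8, red, green, blue), "fovy" (degrees; the focal length in pixels is half the picture's height over the tangent of half this angle, whatever the lens; pixels are square), "cx", "cy" (the principal point, pixels), "R" (3x3) and "t" (3): a world point X has camera coordinates R X + t. Camera axes: x right, y down, z forward; pixel columns grow to the right and rows downward; lengths in m; the calibration is good to about 2 mm. A picture is of the moment at which its call begins. There is no depth.
- robot.hand_in(): hands the job in; it is judged then, once.
Trained networks look in a picture, given as the dict that the camera call returned (one of the last four; its "shot" number tells which), for a name from the list of things; names that differ only in an ending like _2 or _b are one class to them, and where a whole thing is asked for, a point or a joint stands for the part that bears it (a point fixed in the world has none). Each returns a list of dicts, best first, with "score" (0 to 1); they miss things now and then, are a little off and sometimes report something else, mostly with a low value. They report only what shows in the picture. A call takes as long as a camera call. They do not tell look-alikes from the thing itself.
- robot.search_frame(target, picture): "centre" ([x, y, z] in m, in world coordinates, good to about 4 mm: the middle of the surface that is visible of it).
- robot.trace(target, picture): "pixels" (420x560 bool, what is visible of it).
The state is a dict: "time": time; "qpos": joint angles; "qvel": joint speeds; "joint_efforts": joint torques, N m; "tool_pos": TCP position; "tool_rot": TCP orientation; "contact_force": force on the tool from outside, world axes, zero at the start; "torque": the same for the moment, N m; "opening": finger opening in m; "grip_force": force on a finger pad.
Only numpy, scipy, OpenCV 4.12 (cv2) and the standard library are available. Lean on these libraries where they do the work, as an engineer would, in place of code of your own. Each camera call takes 0.05 s, during which the arm holds its last target. There are 200 camera calls.

## Working session

There is one attempt and no reset: what is moved stays moved. The work goes in short steps, Python scripts to look and compute and a tool call to move; the robot and the scene stay as the last step left them, time stands still between calls to the robot, and variables do not carry over. Pictures are saved under pics/ and viewed, at most 10 in all, crops included, and the job is handed in when it is done.

Besides the shell and the picture viewer there is one more tool, called after "Emit:" as a command line: name --argument value ..., lists and objects as JSON in quotes. apply_moves: Moves the arm, as the interface text tells. Its arguments: {"type":"object","properties":{"motion":{"type":"string"},"force":{"type":"number"}},"required":["motion"]}

```bash
mkdir -p pics; ls; cat > h.py <<'E'
import numpy as np, cv2
from cell import robot
from scipy.spatial.transform import Rotation as Ro
def proj(p,X):
    f=p["img"].shape[0]/2/np.tan(np.radians(p["fovy"])/2)
    c=np.atleast_2d(X)@np.array(p["R"]).T+np.array(p["t"])
    return np.c_[p["cx"]+f*c[:,0]/c[:,2],p["cy"]+f*c[:,1]/c[:,2]]
def ray(p,u,v,z):
    f=p["img"].shape[0]/2/np.tan(np.radians(p["fovy"])/2)
    R=np.array(p["R"]);C=-R.T@np.array(p["t"])
    d=R.T@np.array([(u-p["cx"])/f,(v-p["cy"])/f,1])
    return C+d*(z-C[2])/d[2]
def save(p,n,box=None,s=1):
    im=p["img"][...,::-1]
    if box: im=im[box[1]:box[3],box[0]:box[2]]
    cv2.imwrite(n,cv2.resize(im,None,fx=s,fy=s,interpolation=cv2.INTER_CUBIC))
E
python3 - <<'E'
from h import *
ps={n:robot.read_camera(n) for n in("side","top")}
for n,p in ps.items():
    R=np.array(p["R"]);print(n,p["fovy"],p["cx"],p["cy"],"C",-R.T@p["t"]); print(R.round(3).tolist())
    save(p,f"pics/{n}0.png",s=1.4)
    for t in "scoop scoop_grip scoop_loop niche tray bead1 bead2 bead3 bead4 bowl hook hook_seat hook_end mug teether tin aspirator bottle clock".split():
        r=robot.search_frame(t,p)
        print(t,[(np.round(d["centre"],3).tolist(),round(d["score"],2),proj(p,d["centre"])[0].round().astype(int).tolist()) for d in r[:3]])
print(robot.observe())
E
```

```text
pics
side 44.502126493695016 278.6845986958715 209.20807010702825 C [ 0.24995784 -0.70902725  1.00005965]
[[0.959, -0.284, -0.005], [-0.215, -0.713, -0.668], [0.186, 0.642, -0.744]]
scoop [([0.17, 0.276, 0.024], 0.73, [145, 197]), ([0.449, 0.245, 0.005], 0.72, [251, 188])]
scoop_grip [([0.173, 0.274, 0.026], 0.9, [146, 197]), ([0.454, 0.244, 0.003], 0.87, [253, 188])]
scoop_loop [([0.17, 0.275, 0.031], 0.79, [144, 195]), ([0.451, 0.249, 0.006], 0.78, [252, 186]), ([0.434, -0.068, 0.014], 0.37, [279, 280])]
niche [([0.452, 0.337, 0.121], 0.67, [242, 133]), ([0.426, -0.196, 0.051], 0.6, [292, 320]), ([0.607, -0.214, 0.028], 0.34, [375, 311])]
tray [([0.628, 0.006, 0.011], 0.68, [345, 237])]
bead1 [([0.642, -0.032, 0.029], 0.65, [358, 243]), ([0.635, 0.008, 0.023], 0.48, [348, 233]), ([0.6, 0.018, 0.028], 0.46, [333, 232])]
bead2 [([0.642, -0.032, 0.029], 0.65, [358, 243]), ([0.635, 0.008, 0.023], 0.48, [348, 233]), ([0.6, 0.018, 0.028], 0.46, [333, 232])]
bead3 [([0.642, -0.032, 0.029], 0.65, [358, 243]), ([0.635, 0.008, 0.023], 0.48, [348, 233]), ([0.6, 0.018, 0.028], 0.46, [333, 232]
[... 2501 characters left out ...]
066], 0.56, [172, 156])]
{'time': 2.0, 'qpos': array([ 1.13804834e+00,  3.42001031e-01,  1.52408658e+00,  5.38537254e-05,
        1.27538009e+00, -1.45978783e-01]), 'qvel': array([-0.00075546, -0.00053033, -0.00057865,  0.00045299, -0.00076345,
       -0.00167804]), 'joint_efforts': array([-1.51560962e-04, -4.31124222e+01, -2.44480276e+01,  7.17953383e-02,
        4.83130454e-02, -4.46361625e-06]), 'tool_pos': array([0.14846524, 0.50360565, 0.22674467]), 'tool_rot': array([ 3.14146153e+00, -3.27989456e-05,  2.85480777e+00]), 'contact_force': array([-0.38030715, -0.02400455, -0.77794732]), 'torque': array([0.00925635, 0.00461157, 0.02411579]), 'grip_force': 0.0, 'opening': 0.0920759341957024}
```

View pics/side0.png

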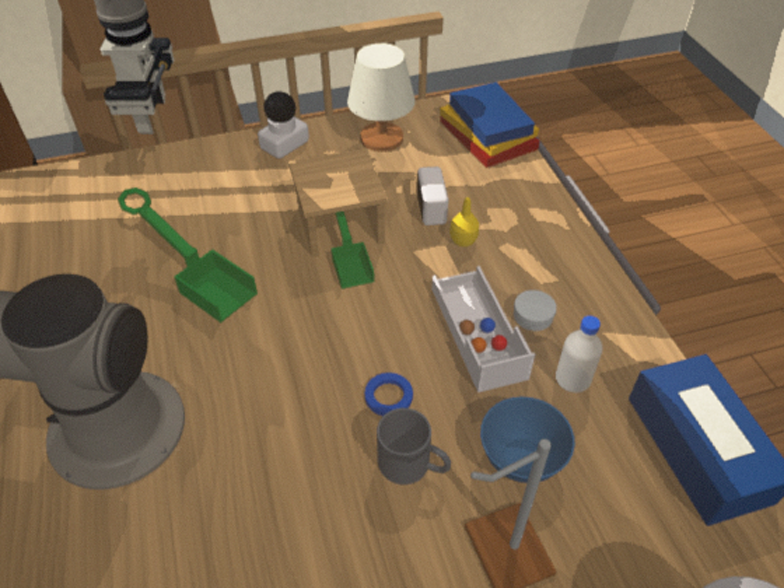

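View pics/top0.png

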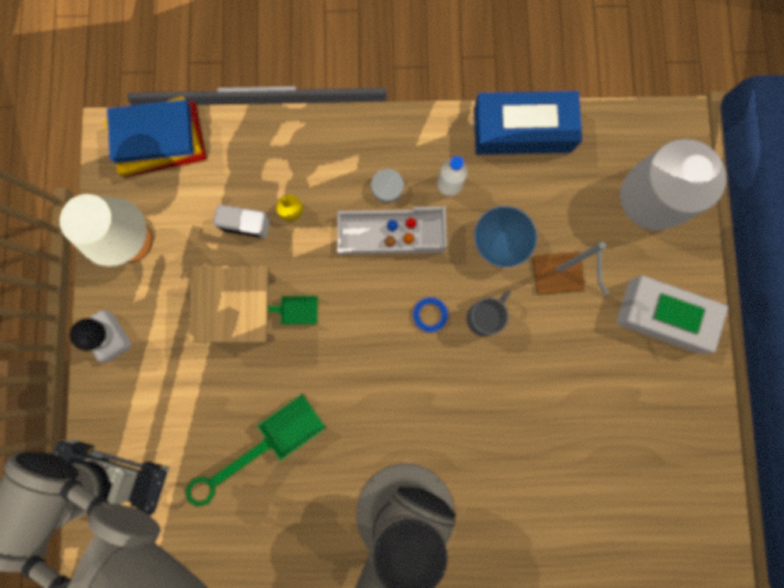

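```bash
cat > fit.py <<'E'
from h import *
from scipy.optimize import minimize
def box(x0,x1,y0,y1,z0,z1): return np.array([[x,y,z] for x in(x0,x1) for y in(y0,y1) for z in(z0,z1)])/1e3
def circ(r,z,n=32):
    a=np.linspace(0,2*np.pi,n); return np.c_[r*np.cos(a),r*np.sin(a),0*a+z]/1e3
H=lambda x,z:[[x,y,z+d] for y in(-8,8) for d in(-6.5,6.5)]
M={"scoop":[box(-40,40,-32,32,0,32),np.array(H(-38,44)+H(-127,76))/1e3,box(-40,-36,-10,10,25,48)],
"niche":[box(-80,80,-74,74,107,121),box(-75,75,60,74,0,107),box(-75,75,-74,-60,0,107)],
"tray":[box(-119,122,-43,43,0,24),box(-119,122,-43,-41,0,36),box(-119,122,41,43,0,36),box(52,122,-43,-41,0,60),box(52,122,41,43,0,60),box(118,122,-43,43,0,70)],
"hook":[box(10,100,-55,55,0,12),np.r_[circ(7,0),circ(7,290)]+[.062,0,0],
  np.array([[62,0,265],[0,0,250],[0,0,250]])/1e3+0,np.array([[0,0,250],[-24,0,274],[0,0,254]])/1e3],
"bowl":[np.r_[circ(70,65),circ(31.5,0)]]}
def place(P,q):
    c,s=np.cos(q[2]),np.sin(q[2]); return P@np.array([[c,s,0],[-s,c,0],[0,0,1]])+[q[0],q[1],0]
def render(p,parts,q,k=3):
    m=np.zeros((420*k,560*k),np.uint8)
    for P in parts:
        u=proj(p,place(P,q)); u=(u+.5)*k-.5
        cv2.fillConvexPoly(m,cv2.convexHull(np.round(u*8).astype(np.int32)),1,cv2.LINE_8,3)
    return cv2.resize(m.astype(np.float32),(560,420),interpolation=cv2.INTER_AREA)
def fit(name,masks,q0,valid=None):
    def cost(q):
        return sum(np.abs((render(p,M[name],q)-m)*(1 if valid is None else valid[i])).sum()/m.sum() for i,(p,m) in enumerate(masks))
    best=None
    for st in (.02,.006):
        q0=minimize(cost,q0,method="Nelder-Mead",options=dict(initial_simplex=[q0]+[np.array(q0)+d for d in np.diag([st,st,st*8])],xatol=1e-4,fatol=1e-4)).x
    return q0,cost(q0)
E
cat > m1.py <<'E'
from fit import *
import pickle
P=[robot.read_camera(n) for n in("side","top")]
Q={}
hp=np.pi/2
for n,q0 in dict(niche=[.454,.36,hp],tray=[.625,.01,-hp],bowl=[.609,-.23,0],hook=[.467,-.36,0]).items():
    mk=[]
    for p in P:
        r=robot.trace(n,p)
        c=proj(p,[q0[0],q0[1],.05])[0]
        r=[d for d in r if np.hypot(*(np.argwhere(d["pixels"]).mean(0)[::-1]-c))<60]
        if r: mk.append((p,r[0]["pixels"].astype(np.float32)))
    Q[n],c=fit(n,mk,q0); print(n,Q[n].round(4),round(c,3),len(mk))
mk=[];va=[]
for p in P:
    h=cv2.cvtColor(p["img"],cv2.COLOR_RGB2HSV); g=((h[...,0]>45)&(h[...,0]<85)&(h[...,1]>90)).astype(np.float32)
    c=proj(p,[.45,.245,.02])[0]; yy,xx=np.mgrid[:420,:560]; g*=(np.hypot(xx-c[0],yy-c[1])<45)
    v=1-render(p,M["niche"],Q["niche"]); v=(cv2.erode(v,np.ones((3,3)))>.9).astype(float); v*=1
    mk.append((p,g));va.append(v)
Q["scoop"],c=fit("scoop",mk,[.45,.235,-hp],va); print("scoop",Q["scoop"].round(4),round(c,3))
for p in P:
  for nm,lo,hi in(("red",0,5),("orange/brown",6,15),("blue",105,130)):
    h=cv2.cvtColor(p["img"],cv2.COLOR_RGB2HSV)
    v=(render(p,[box(-115,118,-41,41,4,20)],Q["tray"])>.5)
    g=(v&(h[...,0]>=lo)&(h[...,0]<=hi)&(h[...,1]>110)).astype(np.uint8)
    n,l,s,ce=cv2.connectedComponentsWithStats(g)
    print(nm,[(ray(p,*ce[i],.019).round(3)[:2].tolist(),int(s[i,4])) for i in range(1,n) if s[i,4]>8])
pickle.dump(Q,open("Q.pkl","wb"))
ims=[]
for p,bx in zip(P,[(180,90,420,420),(120,80,460,280)]):
    im=cv2.resize(p["img"][...,::-1],None,fx=3,fy=3,interpolation=cv2.INTER_CUBIC)
    for n,q in Q.items():
        for part in M[n]:
            u=proj(p,place(part,q)); cv2.polylines(im,[cv2.convexHull(np.round((u+.5)*3).astype(np.int32))],True,(255,0,255),1)
    b=np.array(bx)*3; im=im[b[1]:b[3],b[0]:b[2]]; ims.append(im)
cv2.imwrite("pics/ov_side.png",cv2.resize(ims[0],None,fx=.6,fy=.6,interpolation=cv2.INTER_AREA))
cv2.imwrite("pics/ov_top.png",cv2.resize(ims[1],None,fx=.78,fy=.78,interpolation=cv2.INTER_AREA))
E
python3 m1.py
```

```text
niche [0.4579 0.3587 1.5552] 0.062 1
tray [ 0.6237  0.0199 -1.5668] 0.43 2
bowl [ 0.5969 -0.2352  0.0746] 0.213 2
hook [ 0.467  -0.3675  0.0766] 0.296 2
scoop [ 0.448   0.229  -1.5931] 0.207
red [([0.642, -0.027], 94)]
orange/brown [([0.601, 0.022], 69), ([0.607, -0.021], 84)]
blue [([0.637, 0.015], 71)]
red [([0.644, -0.029], 48)]
orange/brown [([0.608, -0.023], 47), ([0.602, 0.02], 33)]
blue [([0.639, 0.013], 40)]
```

View pics/ov_side.png

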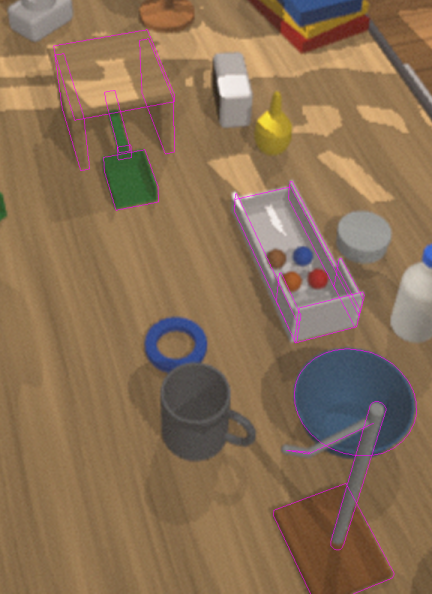

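View pics/ov_top.png

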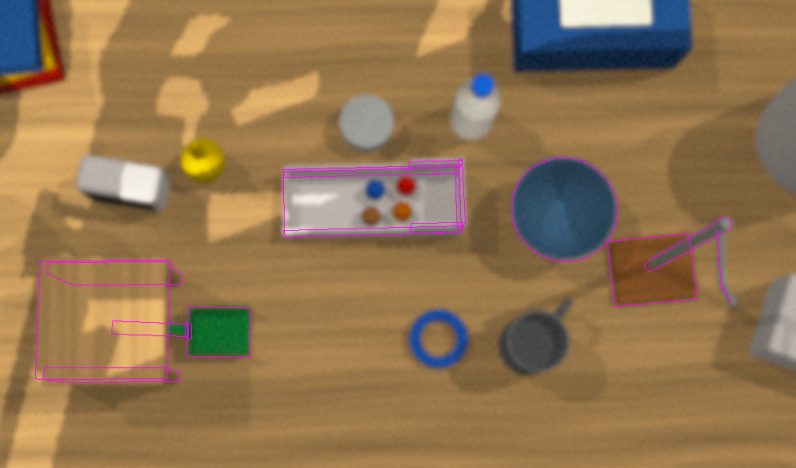

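```bash
cat > pl.py <<'E'
from h import *
from scipy.linalg import expm,logm
def T(p,R): 
    A=np.eye(4);A[:3,:3]=R;A[:3,3]=p;return A
def cur():
    s=robot.observe(); return T(s["tool_pos"],Ro.from_euler("xyz",s["tool_rot"]).as_matrix())
def rows(A,B,sp=.06,an=.18,nmin=1):
    D=np.linalg.inv(A)@B
    L=np.real(logm(D)); w=np.array([L[2,1],L[0,2],L[1,0]])
    n=max(nmin,int(np.ceil(np.linalg.norm(L[:3,3])/sp)),int(np.ceil(np.linalg.norm(w)/an)))
    E=expm(L/n); print(n,"x :",(E[:3,3]*100).round(2),(w/n).round(4))
def down(yaw): return Ro.from_euler("xyz",[np.pi,0,yaw]).as_matrix()
E
python3 - <<'E'
from pl import *
A=cur(); B=T([.448,.222,.2],down(1.549)); C=T([.448,.222,.009],down(1.549))
rows(A,B); rows(B,C)
E
```

```text
8 x : [-5.49  0.57  0.33] [ 0.     -0.      0.1632]
4 x : [ 0.   -0.    4.78] [-0.  0.  0.]
```

Emit:
apply_moves --motion "100 -5.49 0.57 0.33 0 0 0.1632;100 -5.49 0.57 0.33 0 0 0.1632;100 -5.49 0.57 0.33 0 0 0.1632;100 -5.49 0.57 0.33 0 0 0.1632;100 -5.49 0.57 0.33 0 0 0.1632;100 -5.49 0.57 0.33 0 0 0.1632;100 -5.49 0.57 0.33 0 0 0.1632;100 -5.49 0.57 0.33 0 0 0.1632;100 0 0 0 0 0 0;100 0 0 0 0 0 0" --force 25

```text
time: 3.75
tool_pos: [0.4483, 0.2221, 0.2005]
tool_rot: [3.141, -0.001, 1.55]
contact_force: [-0.4, -0.8, -0.8]
opening: 0.0919
grip_force: 0.0
```

Emit:
apply_moves --motion "100 0 0 4.8 0 0 0;100 0 0 4.8 0 0 0;100 0 0 4.8 0 0 0;100 0 0 4.8 0 0 0;100 0 0 0 0 0 0;60 0 0 0 0 0 0;60 0 0 0 0 0 0;60 0 0 0 0 0 0;60 0 0 0 0 0 0;60 0 0 0 0 0 0;60 0 0 -0.5 0 0 0;60 0 0 0 0 0 0" --force 25

```text
time: 5.25
tool_pos: [0.4484, 0.2219, 0.0138]
tool_rot: [3.141, -0.0, 1.549]
contact_force: [-0.3, -0.1, -0.7]
opening: 0.0637
grip_force: 25.0
```

Emit:
apply_moves --motion "60 -2 0 0 0 0 0;60 -3 0 0 0 0 0;60 -3.5 0 0 0 0 0;60 -3.5 0 0 0 0 0;60 -4 2 0 0 0 0;60 -4 2.2 0 0 0 0;60 -2.3 2 0 0 0 0;60 0 0 0 0 0 0;60 0 0 0.4 0 0 0;60 0 0 0 0 0 0"

```text
time: 6.5
tool_pos: [0.5048, -0.0018, 0.0094]
tool_rot: [-3.141, 0.0, 1.55]
contact_force: [-0.5, -1.3, 2.0]
opening: 0.064
grip_force: 25.0
```

```bash
python3 - <<'E'
from h import *
a=[robot.read_camera(n) for n in("side","top")]
s=a[0]["img"][80:330,150:430];t=a[1]["img"][120:370,120:400]
cv2.imwrite("pics/p2.png",cv2.resize(np.hstack([s,t])[...,::-1],(784,350)))
print(robot.observe())
E
```

```text
{'time': 6.6, 'qpos': array([-1.55336495e-01,  5.92513726e-01,  1.82568423e+00, -1.82577228e-04,
        7.23795931e-01, -1.34901074e-01]), 'qvel': array([-0.00039307,  0.00053128, -0.00224975,  0.00154721,  0.00384018,
       -0.00133696]), 'joint_efforts': array([  0.66200104, -44.64169979, -14.73917305,   0.40510361,
        -0.19732843,   0.04592999]), 'tool_pos': array([ 0.50478007, -0.00175541,  0.00941793]), 'tool_rot': array([-3.14117880e+00,  6.57920867e-05,  1.55049775e+00]), 'contact_force': array([-0.66311466, -0.62110116,  2.84760114]), 'torque': array([-0.28500896,  0.21632927,  0.05101636]), 'grip_force': 25.00088542699814, 'opening': 0.06379527764989228}
```

View pics/p2.png

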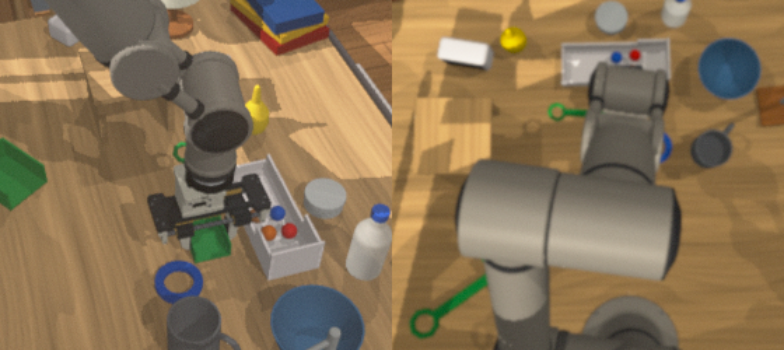

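Emit:
apply_moves --motion "100 0 0 0 0 0 0;100 0 0 0 0 0 0;100 0 0 0 0 0 0;100 0 0 0 0 0 0;100 0 0 -3 0 0 0;100 0 0 -6 0 0 0;100 0 0 -6 0 0 0;100 0 -6 0 0 0 0;100 0 -6 0 0 0 0;100 0 0 0 0 0 0"

```text
time: 7.85
tool_pos: [0.3804, 0.001, 0.1587]
tool_rot: [-3.137, -0.001, 1.549]
contact_force: [0.1, -0.3, -0.5]
opening: 0.0917
grip_force: 0.0
```

```bash
cat > m2.py <<'E'
from fit import *
import sys
def green(P,c0,r=75):
    mk=[]
    for p in P:
        h=cv2.cvtColor(p["img"],cv2.COLOR_RGB2HSV); g=((h[...,0]>45)&(h[...,0]<85)&(h[...,1]>90)).astype(np.float32)
        c=proj(p,c0)[0]; yy,xx=np.mgrid[:420,:560]; mk.append((p,g*(np.hypot(xx-c[0],yy-c[1])<r)))
    return mk
t=np.linspace(0,2*np.pi,13)
d=np.array([-.94,0,.342]);C=np.array([-.141,0,.082])
ring=[C+17e-3*(np.cos(a)*d+np.sin(a)*np.array([0,1,0])) for a in t]
rin=[C+13e-3*(np.cos(a)*d+np.sin(a)*np.array([0,1,0])) for a in t]
M["scoop"]+=[np.array([ring[i]*1.0,ring[i+1],rin[i],rin[i+1]]) for i in range(12)]
P=[robot.read_camera(n) for n in("side","top")]
mk=green(P,[.505,.05,.03])
for m in (mk[:1],mk[1:],mk):
    q,c=fit("scoop",m,[.505,.005,-1.593]); print(q.round(4),round(c,3))
E
python3 - <<'E'
exec(open("m2.py").read())
ims=[]
for p in P:
    im=cv2.resize(p["img"][...,::-1],None,fx=3,fy=3,interpolation=cv2.INTER_CUBIC)
    for part in M["scoop"]:
        cv2.polylines(im,[cv2.convexHull(np.round((proj(p,place(part,q))+.5)*3).astype(np.int32))],True,(255,0,255),1)
    c=(proj(p,[.505,.05,.03])[0]*3).astype(int); ims.append(im[c[1]-250:c[1]+250,c[0]-190:c[0]+190])
cv2.imwrite("pics/p3.png",np.hstack(ims)); print(robot.observe()["qpos"],robot.observe()["tool_pos"])
E
```

```text
[ 0.5028  0.0066 -1.6056] 0.224
[ 0.5056  0.005  -1.5747] 1.055
[ 0.503   0.005  -1.5924] 1.275
[-1.99386168e-01  1.65254808e-01  1.97649781e+00  1.83658083e-04
  9.97890749e-01 -1.77574514e-01] [3.85801344e-01 3.50002625e-05 1.59849146e-01]
```

View pics/p3.png

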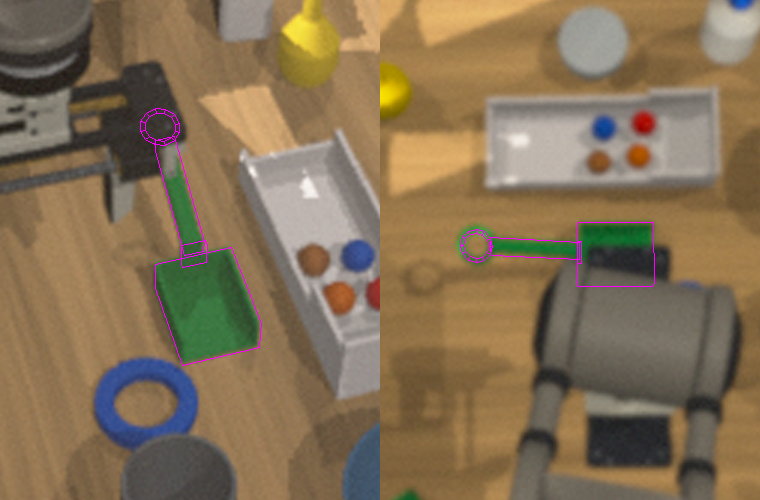

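```bash
cat >> pl.py <<'E'
GR=np.array([-.068,0,.055])
def Rsc(psi,pitch):  # scoop rotation, pitch>0 nose up
    return Ro.from_euler("z",psi).as_matrix()@Ro.from_euler("y",-pitch).as_matrix()
def tool_in_scoop(tau,off=np.zeros(3)):
    z=np.array([np.sin(tau),0,-np.cos(tau)]);y=np.array([0,1.,0]);x=np.cross(y,z)
    return T(GR+off+.019*z,np.c_[x,y,z])
def pose(o,psi,pitch,tau): return T(o,Rsc(psi,pitch))@tool_in_scoop(tau)
E
python3 - <<'E'
from pl import *
D=np.array([[.342,1.524,.5194,.2267],[.5925,1.8257,.499,.0094],[.1653,1.9765,.3782,.1598]])
A=[];b=[]
for q2,q3,r,z in D:
    s=q2+q3
    A+= [[1,0,np.sin(q2),np.sin(s),np.cos(s)],[0,1,np.cos(q2),np.cos(s),-np.sin(s)]]; b+=[r,z]
x,res,rk,sv=np.linalg.lstsq(np.array(A),b,rcond=None); print(x,res,sv)
A=cur(); B=pose([.504,.0055,0],-1.59,0,np.radians(10)); U=T([0,0,.1],np.eye(3))@B
print(U,B[:3,3]); rows(A,U); rows(U,B)
E
```

```text
[ 0.00061043 -0.09394366  0.50394352  0.37947672  0.04561025] [3.32050762e-08] [2.98055088 2.43397859 0.27604894 0.27522391 0.20028344]
[[ 0.01891076  0.99981562 -0.00333448  0.50524241]
 [ 0.98462617 -0.01920249 -0.17361616  0.07018875]
 [-0.17364818  0.         -0.98480775  0.13628865]
 [ 0.          0.          0.          1.        ]] [0.50524241 0.07018875 0.03628865]
3 x : [2.47 3.93 0.65] [ 0.0006 -0.0581 -0.001 ]
2 x : [ 0.87 -0.    4.92] [-0.  0.  0.]
```

Emit:
apply_moves --motion "100 2.47 3.93 0.65 0 -0.058 -0.001;100 2.47 3.93 0.65 0 -0.058 -0.001;100 2.47 3.93 0.65 0 -0.058 -0.001;100 0 0 0 0 0 0;100 0 0 0 0 0 0"

```text
time: 8.57
tool_pos: [0.5048, 0.0705, 0.135]
tool_rot: [-3.14, 0.174, 1.553]
contact_force: [-0.0, -0.8, 0.1]
opening: 0.092
grip_force: 0.0
```

```bash
python3 - <<'E'
from pl import *
s=robot.observe(); print(s["qpos"],s["tool_pos"],s["tool_rot"])
A=cur(); B=pose([.504,.0055,0],-1.59,0,np.radians(10));rows(A,B)
P=[robot.read_camera(n) for n in("side","top")]
save(P[0],"pics/p4.png",(150,80,400,280),3)
E
```

```text
[ 0.09592741  0.43490585  1.67149534 -0.19739564  1.065051    0.21241175] [0.50481326 0.07050373 0.13496413] [-3.14003137  0.17373397  1.55289703]
2 x : [0.84 0.03 4.86] [-0.0007 -0.0004  0.0006]
```

```bash
cat > kin.py <<'E'
from pl import *
from scipy.optimize import least_squares
DAT=[([1.13804834,.342001,1.52408658,5e-5,1.27538,-.14597878],[.14846524,.50360565,.22674467],[3.14146,0,2.85480777]),
([-.155336,.592513726,1.82568423,-1.8e-4,.723795931,-.134901],[.50478,-.001755,.009418],[-3.14118,0,1.550498]),
([-.199386168,.165254808,1.97649781,1.8e-4,.99789,-.1775745],[.3858013,.000035,.159849],[-3.137,-.001,1.549]),
([.09592741,.43490585,1.67149534,-.19739564,1.065051,.21241175],[.50481326,.07050373,.13496413],[-3.14003137,.17373397,1.55289703])]
S4=S6=1
def fk(q,k,s4=1,s6=1):
    a,H,L2,L3,e,L6,lat=k; s=q[1]+q[2]
    w=np.array([a+L2*np.sin(q[1])+L3*np.sin(s)+e*np.cos(s),lat,H+L2*np.cos(q[1])+L3*np.cos(s)-e*np.sin(s)])
    E=lambda ax,t:Ro.from_euler(ax,t).as_matrix()
    B=E("z",q[0]); R=B@E("y",s)@E("z",s4*q[3])@E("y",q[4])@E("z",s6*q[5]+np.pi/2)
    return T(B@w+R[:,2]*L6,R)
def calib():
    best=None
    for s4 in(1,-1):
      for s6 in(1,-1):
        def f(k):
            r=[]
            for q,p,o in DAT:
                A=fk(q,k,s4,s6); r+=list(A[:3,3]-p)+list(.1*(A[:3,:3]-Ro.from_euler("xyz",o).as_matrix()).ravel())
            return r
        o=least_squares(f,[0,.1,.5,.38,.045,.2,.076])
        if best is None or o.cost<best[0]: best=(o.cost,o.x,s4,s6)
    return best
_,K,S4,S6=calib()
LO=np.array([-2.53,-.77,.04,-1,.28,-3.11]);HI=np.array([2.53,2.02,2.7,4.14,2.66,3.11])
def ik(B,q0):
    f=lambda q:np.r_[(fk(q,K,S4,S6)-B)[:3,3]*5,(fk(q,K,S4,S6)[:3,:3]-B[:3,:3]).ravel()]
    o=least_squares(f,np.clip(q0,LO+.001,HI-.001),bounds=(LO,HI)); return o.x,np.sqrt(2*o.cost)
E
python3 - <<'E'
from kin import *
print(calib())
q=np.array(DAT[3][0])
hs=np.array([.467,-.3675,.25]); hy=.0766
rng=np.random.default_rng(0)
for tau in (0,10,20,30):
    # hang: loop at seat, handle vertical; scoop nose down 70deg, sy = ... tool +x-ish
    Rs=Rsc(hy,-np.radians(70)); o=hs-Rs@np.array([-.141,0,.082])
    B=T(o,Rs)@tool_in_scoop(np.radians(tau))
    sols=[]
    for i in range(25):
        x,e=ik(B,rng.uniform(LO,HI))
        if e<1e-3 and not any(np.abs(x-y).max()<.05 for y in sols): sols.append(x)
    print(tau,B[:3,2].round(2),[x.round(2).tolist() for x in sols])
ty=-1.567;to=np.array([.6237,.0199,.004])
for nm,o,pt,psi in (("scoopstart",[.624,.06,.006],0,ty),("ramp",[.6237,-.03,.03],25,ty),("lift",[.6237,-.0,.12],28,ty),("pour",[.6,-.17,.14],-45,ty)):
  for tau in (0,10,20):
    x,e=ik(pose(np.array(o),psi,np.radians(pt),np.radians(tau)),q); print(nm,tau,x.round(2),round(e,4))
E
```

```text
(np.float64(4.420270080850983e-07), array([-8.25239822e-08,  2.22903043e-01,  5.06200696e-01,  3.79600028e-01,
        4.65005409e-02,  3.18084252e-01,  7.64005754e-02]), 1, 1)
0 [-0.94 -0.07 -0.34] [[-0.53, 1.17, 0.67, -0.78, 2.28, -2.38]]
10 [-0.86 -0.07 -0.5 ] [[-0.54, 1.07, 0.75, -0.65, 2.16, -2.31]]
20 [-0.76 -0.06 -0.64] [[-0.56, 0.98, 0.85, -0.53, 2.01, -2.27]]
30 [-0.64 -0.05 -0.77] [[-0.59, 0.88, 0.96, -0.43, 1.86, -2.25]]
scoopstart 0 [ 0.08  0.73  1.41 -0.    1.01  0.08] 0.0
scoopstart 10 [ 0.16  0.75  1.37 -0.2   1.06  0.26] 0.0
scoopstart 20 [ 0.24  0.79  1.33 -0.38  1.14  0.41] 0.0
ramp 0 [ 0.17  0.79  1.39 -0.49  1.09  0.42] 0.0
ramp 10 [ 0.23  0.85  1.36 -0.65  1.18  0.56] 0.0
ramp 20 [ 0.29  0.91  1.31 -0.78  1.29  0.66] 0.0
lift 0 [ 0.23  0.72  1.29 -0.5   1.29  0.41] 0.0
lift 10 [ 0.3   0.78  1.25 -0.64  1.38  0.51] 0.0
lift 20 [ 0.35  0.85  1.22 -0.78  1.47  0.59] 0.0
pour 0 [-0.66  0.77  1.09  0.61  1.8  -0.68] 0.0
pour 10 [-0.62  0.7   1.12  0.49  1.69 -0.65] 0.0
pour 20 [-0.56  0.64  1.16  0.37  1.59 -0.6 ] 0.0
```

View pics/p4.png

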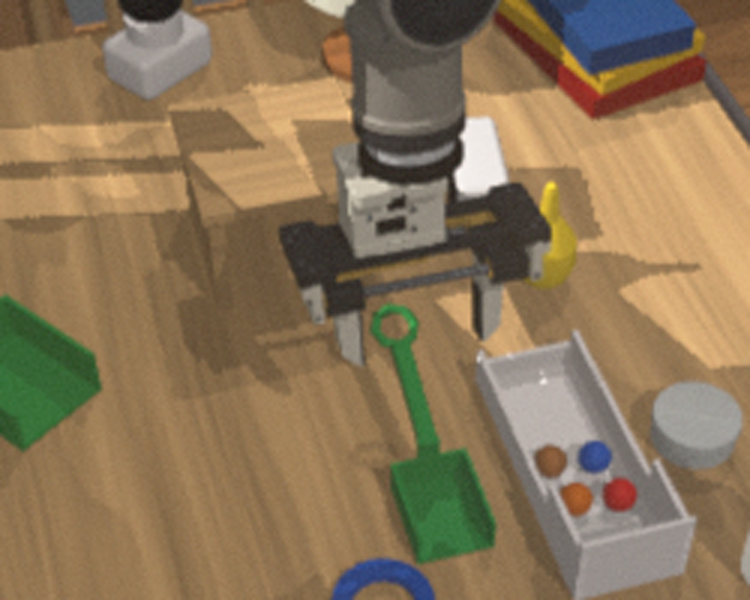

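```bash
python3 - <<'E'
from kin import *
q=np.array(DAT[3][0])
hs=np.array([.467,-.3675,.25]); 
rng=np.random.default_rng(0)
for hy in (.0766,):
 for pit in (-70,-55,-85):
  for tau in (0,10,20,30):
    Rs=Rsc(hy+np.pi,np.radians(pit)); o=hs-Rs@np.array([-.141,0,.082])
    B=T(o,Rs)@tool_in_scoop(np.radians(tau)); sols=[]
    for i in range(25):
        x,e=ik(B,rng.uniform(LO,HI))
        if e<1e-3 and not any(np.abs(x-y).max()<.05 for y in sols): sols.append(x)
    print(pit,tau,B[:3,2].round(2),[x.round(2).tolist() for x in sols])
E
```

```text
-70 0 [ 0.94  0.07 -0.34] [[-1.3, 0.62, 2.05, 1.58, 1.17, -1.07]]
-70 10 [ 0.86  0.07 -0.5 ] [[-1.25, 0.53, 2.01, 1.44, 1.01, -0.86]]
-70 20 [ 0.76  0.06 -0.64] [[-1.18, 0.46, 1.94, 1.23, 0.89, -0.59]]
-70 30 [ 0.64  0.05 -0.77] [[-1.11, 0.42, 1.86, 0.95, 0.82, -0.28]]
-55 0 [ 0.82  0.06 -0.57] [[-1.26, 0.48, 2.0, 1.31, 0.97, -0.75]]
-55 10 [ 0.71  0.05 -0.71] [[-1.19, 0.42, 1.92, 1.08, 0.87, -0.47]]
-55 20 [ 0.57  0.04 -0.82] [[-1.11, 0.4, 1.84, 0.8, 0.83, -0.15]]
-55 30 [ 0.42  0.03 -0.91] [[-1.02, 0.4, 1.74, 0.52, 0.86, 0.16]]
-85 0 [ 0.99  0.08 -0.09] [[-1.29, 0.79, 2.05, 1.74, 1.43, -1.28]]
-85 10 [ 0.96  0.07 -0.26] [[-1.27, 0.68, 2.04, 1.66, 1.24, -1.14]]
-85 20 [ 0.9   0.07 -0.42] [[-1.23, 0.57, 2.01, 1.54, 1.07, -0.95]]
-85 30 [ 0.82  0.06 -0.57] [[-1.18, 0.5, 1.95, 1.36, 0.92, -0.7]]
```

Emit:
apply_moves --motion "100 0.84 0.03 4.86 0 0 0;100 0.84 0.03 4.86 0 0 0;100 0 0 0 0 0 0;15 0 0 0 0 0 0;15 0 0 0 0 0 0;15 0 0 0 0 0 0;15 0 0 0 0 0 0;15 0 0 0 0 0 0;15 0 0 0 0 0 0;15 0 0 0 0 0 0" --force 50

```text
time: 9.93
tool_pos: [0.5053, 0.0702, 0.0368]
tool_rot: [-3.141, 0.174, 1.552]
contact_force: [0.9, 0.3, -1.1]
opening: 0.0265
grip_force: 0.0
```

```bash
cat >> kin.py <<'E'
def check(path,q0):
    q=np.array(q0)
    for B in path:
        q,e=ik(B,q)
        if e>2e-3: print("IK!",e,q.round(2))
    return q
E
python3 - <<'E'
from kin import *
import pickle
# relation tool->scoop at the grasp
A=cur(); S=T([.504,.0055,0],Rsc(-1.59,0)); X=np.linalg.inv(A)@S
np.save("X.npy",X); print((X[:3,3]*1000).round(1))
q=robot.observe()["qpos"]
TT=T([.6237,.0199,0],Ro.from_euler("z",-1.5668).as_matrix())
W=lambda x,y,z,p: TT@T([x,y,z],Ro.from_euler("y",-np.radians(p)).as_matrix())@np.linalg.inv(X)
L=[T([.0,0,.12],np.eye(3))@A, W(-.072,0,.13,0), W(-.072,0,.0065,0), W(.008,0,.0065,0)]
prev=A
for B in L: rows(prev,B); q=check([B],q); print(q.round(2)); prev=B
E
```

```text
[-57.4  -0.1  47.5]
3 x : [-0.69 -0.   -3.94] [-0.  0.  0.]
[ 0.1   0.41  1.64 -0.19  1.12  0.2 ]
3 x : [ 2.82  3.9  -0.84] [-0.0013 -0.     -0.0076]
[ 0.21  0.64  1.21 -0.18  1.33  0.25]
3 x : [0.71 0.   4.05] [-0. -0.  0.]
[ 0.21  0.76  1.34 -0.19  1.08  0.3 ]
2 x : [-3.94 -0.    0.69] [-0. -0.  0.]
[ 0.09  0.73  1.41 -0.2   1.03  0.19]
```

Emit:
apply_moves --motion "10 0 0 0 0 0 0;10 0 0 0 0 0 0;10 0 0 0 0 0 0;10 0 0 0 0 0 0;10 -0.3 0 -1.7 0 0 0;10 -0.6 0 -3.4 0 0 0;10 -0.6 0 -3.4 0 0 0;10 -0.6 0 -3.4 0 0 0;10 2.82 3.9 -0.84 0 0 -0.0076;10 2.82 3.9 -0.84 0 0 -0.0076;10 2.82 3.9 -0.84 0 0 -0.0076;10 0 0 0 0 0 0;10 0 0 0 0 0 0"

```text
time: 11.55
tool_pos: [0.6225, 0.1562, 0.1669]
tool_rot: [-3.135, 0.174, 1.576]
contact_force: [-0.1, -0.6, -0.9]
opening: 0.0154
grip_force: 50.0
```

```bash
cat > m3.py <<'E'
from kin import *
import sys; sys.argv=["x"]
exec(open("fit.py").read())
X=np.load("X.npy")
def overlay(p,S,bx,k,name):
    im=cv2.resize(p["img"][...,::-1],None,fx=k,fy=k,interpolation=cv2.INTER_CUBIC)
    for part in M["scoop"]:
        W=part@S[:3,:3].T+S[:3,3]
        cv2.polylines(im,[cv2.convexHull(np.round((proj(p,W)+.5)*k).astype(np.int32))],True,(255,0,255),1)
    b=np.array(bx)*k; cv2.imwrite(name,im[b[1]:b[3],b[0]:b[2]])
E
python3 - <<'E'
exec(open("m3.py").read())
S=cur()@X; print(S.round(3))
p=robot.read_camera("side"); overlay(p,S,(230,130,430,290),4,"pics/p5.png")
q=robot.observe()["qpos"]
TT=T([.6237,.0199,0],Ro.from_euler("z",-1.5668).as_matrix())
W=lambda x,y,z,p: TT@T([x,y,z],Ro.from_euler("y",-np.radians(p)).as_matrix())@np.linalg.inv(X)
rows(cur(),W(-.072,0,.0048,0))
E
```

```text
[[ 0.003  1.     0.006  0.622]
 [-1.     0.003  0.001  0.091]
 [ 0.001 -0.006  1.     0.13 ]
 [ 0.     0.     0.     1.   ]]
3 x : [0.75 0.04 4.12] [-0.0018  0.0001 -0.    ]
```

View pics/p5.png

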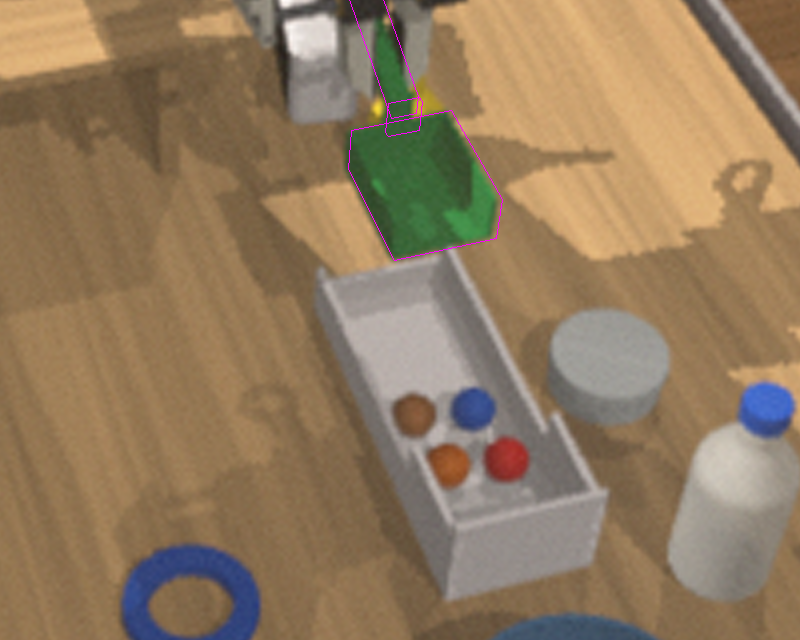

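```bash
cat > wp.py <<'E'
exec(open("m3.py").read())
TT=T([.6237,.0199,0],Ro.from_euler("z",-1.5668).as_matrix())
def WL(x,z,p,y=0): # lip pose in tray frame
    p=np.radians(p); return TT@T([x,y,z],Ro.from_euler("y",-p).as_matrix())@T([-.04,0,0],np.eye(3))@np.linalg.inv(X)
def go(L,q=None,prev=None,nm=None):
    prev=cur() if prev is None else prev; q=robot.observe()["qpos"] if q is None else q
    for i,B in enumerate(L):
        rows(prev,B,nmin=nm[i] if nm else 1); q=check([B],q); prev=B
    print(q.round(2))
E
python3 - <<'E'
exec(open("wp.py").read())
go([WL(-.032,.0048,0),WL(.046,.0048,0),WL(.07,.0121,4),WL(.09,.0194,8),WL(.113,.028,12),WL(.113,.05,20),WL(.108,.09,28),WL(.06,.15,28)],nm=[3,6,3,3,4,2,3,2])
E
```

```text
3 x : [0.75 0.04 4.12] [-0.0018  0.0001 -0.    ]
6 x : [-1.28 -0.    0.23] [-0. -0.  0.]
3 x : [-0.71 -0.    0.14] [ 0.     -0.0233  0.    ]
3 x : [-0.58 -0.    0.17] [ 0.     -0.0233  0.    ]
4 x : [-0.52 -0.    0.16] [ 0.     -0.0175  0.    ]
2 x : [-0.09 -0.   -0.32] [ 0.     -0.0698  0.    ]
3 x : [-0.34 -0.   -0.76] [ 0.     -0.0465  0.    ]
2 x : [ 0.05 -0.   -3.84] [ 0.  0. -0.]
[ 0.29  0.76  1.25 -0.64  1.39  0.49]
```

Emit:
apply_moves --motion "10 0.75 0.04 4.12 -0.002 0 0;10 0.75 0.04 4.12 -0.002 0 0;10 0.75 0.04 4.12 -0.002 0 0;10 0 0 0 0 0 0;10 0 0 0 0 0 0"

```text
time: 12.22
tool_pos: [0.624, 0.1567, 0.0431]
tool_rot: [3.14, 0.174, 1.575]
contact_force: [0.9, -0.6, 0.0]
opening: 0.0157
grip_force: 50.0
```

```bash
python3 - <<'E'
exec(open("wp.py").read())
print((np.linalg.inv(TT)@cur()@X).round(4)); print(robot.observe()["contact_force"])
go([WL(.046,.0048,0)],nm=[6])
E
```

```text
[[ 1.00e+00  5.00e-04  0.00e+00 -7.21e-02]
 [-5.00e-04  1.00e+00 -2.20e-03  8.00e-04]
 [-0.00e+00  2.20e-03  1.00e+00  6.20e-03]
 [ 0.00e+00  0.00e+00  0.00e+00  1.00e+00]]
[ 0.90143099 -0.55466581  0.04231864]
6 x : [-1.28 -0.01  0.25] [ 0.0004  0.     -0.0001]
[ 0.09  0.73  1.41 -0.2   1.02  0.19]
```

Emit:
apply_moves --motion "10 0.02 0 0.12 0 0 0;10 -1.28 0 0.23 0 0 0;10 -1.28 0 0.23 0 0 0;10 -1.28 0 0.23 0 0 0;10 -1.28 0 0.23 0 0 0;10 -1.28 0 0.23 0 0 0;10 -1.28 0 0.23 0 0 0;10 0 0 0 0 0 0;10 -0.71 0 0.14 0 -0.0233 0;10 -0.71 0 0.14 0 -0.0233 0;10 -0.71 0 0.14 0 -0.0233 0"

```text
time: 13.6
tool_pos: [0.6248, 0.0575, 0.0406]
tool_rot: [3.14, 0.245, 1.576]
contact_force: [0.4, -0.3, -1.4]
opening: 0.0156
grip_force: 50.0
```

```bash
cat > beads.py <<'E'
exec(open("wp.py").read())
def beads(z=.019,hs=None):
  P=[robot.read_camera(n) for n in("side","top")]
  for p in P:
    h=cv2.cvtColor(p["img"],cv2.COLOR_RGB2HSV)
    v=(render(p,[box(-119,122,-43,43,4,140)],[.6237,.0199,-1.5668])>.5)
    for nm,lo,hi in(("red",0,5),("or/br",6,15),("blue",105,130)):
      g=(v&(h[...,0]>=lo)&(h[...,0]<=hi)&(h[...,1]>110)).astype(np.uint8)
      n,l,s,ce=cv2.connectedComponentsWithStats(g)
      print(nm,[((np.linalg.inv(TT)@np.r_[ray(p,*ce[i],z),1])[:2].round(3).tolist(),int(s[i,4])) for i in range(1,n) if s[i,4]>6])
  return P
E
python3 - <<'E'
exec(open("beads.py").read())
L=np.linalg.inv(TT)@cur()@X; print((L@[.04,0,0,1]).round(4),np.degrees(np.arcsin(L[2,0])).round(1),robot.observe()["contact_force"])
P=beads(.026)
a=np.hstack([cv2.resize(p["img"][b[1]:b[3],b[0]:b[2]],(400,400),interpolation=cv2.INTER_CUBIC) for p,b in zip(P,[(300,180,400,280),(230,120,330,220)])])
cv2.imwrite("pics/p6.png",a[...,::-1])
go([WL(.09,.0194,8),WL(.113,.028,12)],nm=[3,4])
E
```

```text
[0.0695 0.0013 0.0114 1.    ] 4.1 [ 0.3951875  -0.30034276 -1.43139709]
red [([0.075, 0.025], 86)]
or/br [([0.031, -0.012], 64), ([0.074, -0.004], 94)]
blue [([0.027, 0.014], 91)]
red [([0.084, 0.026], 47)]
or/br [([0.081, 0.002], 60), ([0.034, -0.012], 23)]
blue [([0.028, 0.013], 37)]
3 x : [-0.61 -0.03  0.14] [ 0.0006 -0.0229  0.0001]
4 x : [-0.52 -0.    0.16] [ 0.     -0.0175  0.    ]
[ 0.09  0.76  1.42 -0.44  1.05  0.33]
```

View pics/p6.png

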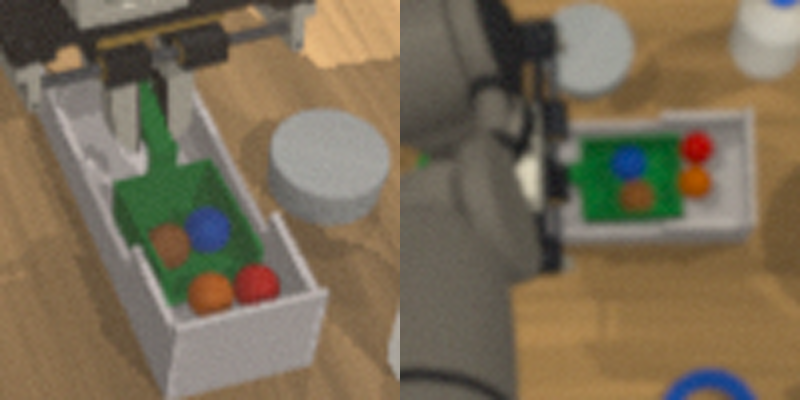

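Emit:
apply_moves --motion "10 -0.61 0.1 0.14 0 -0.0229 0;10 -0.61 0.1 0.14 0 -0.0229 0;10 -0.61 0 0.14 0 -0.0229 0;10 -0.52 0 0.16 0 -0.0175 0;10 -0.52 0 0.16 0 -0.0175 0;10 -0.52 0 0.16 0 -0.0175 0;10 -0.52 0 0.16 0 -0.0175 0;10 0 0 0 0 0 0"

```text
time: 14.7
tool_pos: [0.6266, 0.0166, 0.0422]
tool_rot: [3.141, 0.383, 1.575]
contact_force: [-0.1, 0.4, -2.4]
opening: 0.0154
grip_force: 49.8
```

```bash
python3 - <<'E'
exec(open("beads.py").read())
L=np.linalg.inv(TT)@cur()@X; print((L@[.04,0,0,1]).round(4),np.degrees(np.arcsin(L[2,0])).round(1),robot.observe()["contact_force"])
P=beads(.04)
go([WL(.113,.05,20,.003),WL(.108,.09,28,.003),WL(.06,.15,28)],nm=[2,3,2])
E
```

```text
[0.1134 0.0029 0.0279 1.    ] 12.0 [-0.09620753  0.38136507 -2.3554825 ]
red [([0.085, 0.018], 79)]
or/br [([0.05, -0.014], 62), ([0.083, -0.007], 84)]
blue [([0.051, 0.011], 94)]
red [([0.081, 0.018], 33)]
or/br [([0.08, 0.004], 55), ([0.048, -0.012], 22)]
blue [([0.047, 0.013], 39)]
2 x : [-0.08 -0.   -0.32] [ 0.0009 -0.0702 -0.0004]
3 x : [-0.34 -0.   -0.76] [ 0.     -0.0465  0.    ]
2 x : [ 0.05 -0.15 -3.84] [ 0.  0. -0.]
[ 0.29  0.76  1.25 -0.64  1.39  0.49]
```

Emit:
apply_moves --motion "10 -0.08 0 -0.32 0 -0.07 0;10 -0.08 0 -0.32 0 -0.07 0;10 -0.34 0 -0.76 0 -0.0465 0;10 -0.34 0 -0.76 0 -0.0465 0;10 -0.34 0 -0.76 0 -0.0465 0;10 0 0 -1.5 0 0 0;10 0 0 -3 0 0 0;10 0 0 -3 0 0 0;10 0 0 -1 0 0 0;10 0 0 0 0 0 0"

```text
time: 16.05
tool_pos: [0.6266, 0.0743, 0.1409]
tool_rot: [3.138, 0.661, 1.574]
contact_force: [-0.5, 0.5, -1.8]
opening: 0.0149
grip_force: 49.8
```

```bash
python3 - <<'E'
exec(open("beads.py").read())
S=cur()@X; L=np.linalg.inv(TT)@S; print((L@[.04,0,0,1]).round(4),np.degrees(np.arcsin(L[2,0])).round(1),robot.observe()["contact_force"])
P=beads(.15)
for x in(-.04,.04): print(S@[x,0,.014,1])
overlay(P[0],S,(230,130,430,290),4,"pics/p7.png")
E
```

```text
[0.0554 0.0032 0.1574 1.    ] 27.9 [-0.45817102  0.49446106 -1.82060091]
red [([0.009, 0.019], 100)]
or/br [([0.002, -0.006], 105)]
blue [([-0.015, 0.012], 43)]
red [([0.016, 0.019], 46)]
or/br [([0.009, -0.003], 104)]
blue [([-0.008, 0.012], 54)]
[0.62680079 0.04176493 0.1323268  1.        ]
[ 0.62702377 -0.02892605  0.16977991  1.        ]
```

```bash
cat >> wp.py <<'E'
def WP(x,y,z,p,psi=-1.5668): 
    p=np.radians(p); return T([x,y,z],Rsc(psi,p))@T([-.04,0,0],np.eye(3))@np.linalg.inv(X)
E
python3 - <<'E'
exec(open("wp.py").read())
go([WP(.612,-.1,.175,28),WP(.596,-.205,.17,28),WP(.596,-.205,.125,8),WP(.596,-.203,.09,-10),WP(.596,-.203,.083,-30),WP(.596,-.203,.083,-50)],nm=[3,5,4,5,4,4])
E
```

```text
3 x : [-2.06 -0.49  0.81] [ 0.0002 -0.0002 -0.0002]
5 x : [-1.59 -0.33  1.37] [ 0.  0. -0.]
4 x : [0.06 0.   0.15] [-0.0001  0.0873 -0.    ]
5 x : [-0.19  0.    0.09] [-0.      0.0628 -0.    ]
4 x : [-0.53 -0.   -0.65] [-0.0001  0.0873 -0.    ]
4 x : [-0.51 -0.   -0.82] [-0.0001  0.0873 -0.    ]
[-0.66  0.76  1.12  0.54  1.72 -0.71]
```

Emit:
apply_moves --motion "10 -1 -0.25 0.4 0 0 0;10 -2.06 -0.49 0.81 0 0 0;10 -2.06 -0.49 0.81 0 0 0;10 -1.06 -0.24 0.41 0 0 0;10 -1.59 -0.33 1.37 0 0 0;10 -1.59 -0.33 1.37 0 0 0;10 -1.59 -0.33 1.37 0 0 0;10 -1.59 -0.33 1.37 0 0 0;10 -1.1 -0.23 0.9 0 0 0;10 -0.49 -0.1 0.47 0 0 0;10 0.06 0 0.15 0 0.0873 0;10 0.06 0 0.15 0 0.0873 0;10 0.06 0 0.15 0 0.0873 0;10 0.06 0 0.15 0 0.0873 0;10 0 0 0 0 0 0"

```text
time: 18.02
tool_pos: [0.5963, -0.0967, 0.1484]
tool_rot: [3.138, 0.314, 1.573]
contact_force: [-0.5, 0.6, -1.7]
opening: 0.0156
grip_force: 49.8
```

```bash
python3 - <<'E'
exec(open("wp.py").read())
S=cur()@X; print((S@[.04,0,0,1]).round(4),np.degrees(np.arcsin(S[2,0])).round(1),robot.observe()["contact_force"])
P=[robot.read_camera(n) for n in("side","top")]
for p in P:
    r=robot.search_frame("bowl",p); print([(d["centre"].round(3) if hasattr(d["centre"],"round") else d["centre"],d["score"]) for d in r[:2]])
go([WP(.596,-.203,.09,-10),WP(.596,-.203,.083,-30),WP(.596,-.203,.083,-50)],nm=[5,4,4])
a=np.hstack([cv2.resize(p["img"][b[1]:b[3],b[0]:b[2]],(400,400),interpolation=cv2.INTER_CUBIC) for p,b in zip(P,[(300,220,440,360),(290,110,420,240)])])
cv2.imwrite("pics/p8.png",a[...,::-1])
E
```

```text
[ 0.5966 -0.2055  0.1265  1.    ] 8.0 [-0.49531637  0.58080157 -1.65779417]
[([0.6084, -0.2141, 0.0256], 0.89)]
[([0.6034, -0.256, 0.032], 0.92)]
5 x : [-0.21 -0.01  0.1 ] [0.0003 0.0629 0.0002]
4 x : [-0.53 -0.   -0.65] [-0.0001  0.0873 -0.    ]
4 x : [-0.51 -0.   -0.82] [-0.0001  0.0873 -0.    ]
[-0.66  0.76  1.12  0.54  1.72 -0.71]
```

View pics/p8.png

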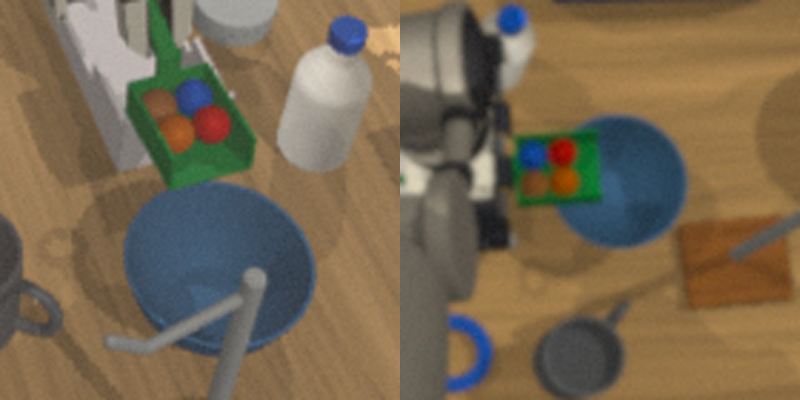

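Emit:
apply_moves --motion "10 -0.21 0 0.1 0 0.063 0;10 -0.21 0 0.1 0 0.063 0;10 -0.21 0 0.1 0 0.063 0;10 -0.21 0 0.1 0 0.063 0;10 -0.21 0 0.1 0 0.063 0;10 0 0 0 0 0 0;10 0 0 0 0 0 0;10 0 0 0 0 0 0;10 -0.53 0 -0.65 0 0.0873 0;10 -0.53 0 -0.65 0 0.0873 0;10 -0.53 0 -0.65 0 0.0873 0;10 -0.53 0 -0.65 0 0.0873 0;10 0 0 0 0 0 0;10 -0.51 0 -0.82 0 0.0873 0;10 -0.51 0 -0.82 0 0.0873 0;10 -0.51 0 -0.82 0 0.0873 0;10 -0.51 0 -0.82 0 0.0873 0;10 0 0 0 0 0 0;10 0 0 0 0 0 0"

```text
time: 20.6
tool_pos: [0.5965, -0.163, 0.1871]
tool_rot: [3.14, -0.698, 1.578]
contact_force: [0.5, -0.1, -0.4]
opening: 0.0156
grip_force: 49.8
```

```bash
cat > bowl.py <<'E'
exec(open("wp.py").read())
S=cur()@X; print((S@[.04,0,0,1]).round(4),np.degrees(np.arcsin(S[2,0])).round(1),robot.observe()["contact_force"])
P=[robot.read_camera(n) for n in("side","top")]
for p in P:
    for b in ("bead1",):
        print([(np.round(d["centre"],3).tolist(),round(d["score"],2)) for d in robot.search_frame(b,p)])
    h=cv2.cvtColor(p["img"],cv2.COLOR_RGB2HSV)
    c=proj(p,[.597,-.235,.04])[0]; yy,xx=np.mgrid[:420,:560]; v=np.hypot(xx-c[0],yy-c[1])<55
    for nm,lo,hi in(("red",0,5),("or/br",6,14),("blue",112,130)):
      g=(v&(h[...,0]>=lo)&(h[...,0]<=hi)&(h[...,1]>130)&(h[...,2]>60)).astype(np.uint8)
      n,l,s,ce=cv2.connectedComponentsWithStats(g)
      print(nm,[(ray(p,*ce[i],.03)[:2].round(3).tolist(),int(s[i,4]),h[l==i].mean(0).round().tolist()) for i in range(1,n) if s[i,4]>8])
E
python3 bowl.py
```

```text
[ 0.5968 -0.2021  0.0833  1.    ] -50.0 [ 0.49773846 -0.1383926  -0.41288295]
[([0.588, -0.217, 0.027], 0.67), ([0.579, -0.246, 0.028], 0.56), ([0.614, -0.232, 0.027], 0.46)]
red [([0.592, -0.263], 18, [2.0, 176.0, 138.0])]
or/br [([0.581, -0.231], 201, [12.0, 166.0, 137.0]), ([0.533, -0.323], 136, [13.0, 147.0, 117.0])]
blue [([0.605, -0.231], 26, [112.0, 156.0, 121.0])]
[]
red [([0.597, -0.256], 14, [1.0, 174.0, 109.0])]
or/br [([0.572, -0.235], 9, [12.0, 185.0, 111.0]), ([0.54, -0.32], 59, [13.0, 165.0, 105.0])]
blue []
```

```bash
python3 - <<'E'
exec(open("wp.py").read())
P=[robot.read_camera(n) for n in("side","top")]
hq=[.467,-.3675,.0766]
pts={"seat":[0,0,.25],"end":[-.024,0,.274],"posttop":[.062,0,.29]}
for n,v in pts.items(): print(n,place(np.array([v]),hq)[0].round(4),[proj(p,place(np.array([v]),hq))[0].round(1).tolist() for p in P])
from scipy.optimize import least_squares
for n,o,g in (("end",[(337.8,338.9),(433.7,209.5)],[.44,-.37,.274]),("bend",[(351,340),(428.5,201.8)],[.46,-.37,.25]),("top",[(388.9,317.8),(430,174.9)],[.53,-.36,.29])):
    r=least_squares(lambda X:np.r_[proj(P[0],X)[0]-o[0],proj(P[1],X)[0]-o[1]],g); print(n,r.x.round(4),r.fun.round(1))
# crude bar pixels: grey bright thin, compare with model line in side view along columns
p=P[0];
for u in range(334,392,6):
    col=p["img"][310:350,u].astype(int); sat=col.max(1)-col.min(1); print(u,[310+i for i in np.flatnonzero((sat<30)&(col.mean(1)>70))])
p=P[1]
for v in range(170,214,4):
    row=p["img"][v,415:445].astype(int); sat=row.max(1)-row.min(1); print(v,[415+i for i in np.flatnonzero((sat<35)&(row.mean(1)>60))])
E
python3 bowl.py|head -3
```

```text
seat [ 0.467  -0.3675  0.25  ] [[351.0, 341.6], [427.4, 201.3]]
end [ 0.4431 -0.3693  0.274 ] [[338.5, 339.4], [432.1, 209.3]]
posttop [ 0.5288 -0.3628  0.29  ] [[389.2, 316.4], [429.4, 175.1]]
end [ 0.441  -0.371   0.2798] [ 0.2 -0.  -0.   0.3]
bend [ 0.4657 -0.368   0.2569] [-0.2  0.   0.1 -0.4]
top [ 0.5283 -0.3643  0.2888] [ 0.3 -0.1 -0.1  0.5]
334 []
340 [np.int64(337), np.int64(338), np.int64(339), np.int64(340), np.int64(341)]
346 [np.int64(320), np.int64(321), np.int64(322), np.int64(339), np.int64(340), np.int64(341), np.int64(342), np.int64(343)]
352 [np.int64(330), np.int64(332), np.int64(338), np.int64(339), np.int64(340), np.int64(341), np.int64(342), np.int64(343)]
358 [np.int64(334), np.int64(335), np.int64(336), np.int64(337), np.int64(338), np.int64(339), np.int64(340)]
364 [np.int64(332), np.int64(333), np.int64(334), np.int64(335), np.int64(336), np.int64(337), np.int64(338), np.int64(339), np.int64(340), np.int64(342)]
370 [np.int64(329), np.int64(330), np.int64(331), np.int64(332), np.int64(333), np.int64(334), np.int64(335), np.int64(336), np.int64(337), np.int6
[... 5432 characters left out ...]
nt64(432), np.int64(433), np.int64(434), np.int64(435), np.int64(436), np.int64(437), np.int64(438), np.int64(439), np.int64(440), np.int64(441), np.int64(442), np.int64(443), np.int64(444)]
210 [np.int64(415), np.int64(416), np.int64(417), np.int64(418), np.int64(419), np.int64(420), np.int64(421), np.int64(422), np.int64(423), np.int64(424), np.int64(425), np.int64(426), np.int64(427), np.int64(428), np.int64(429), np.int64(430), np.int64(431), np.int64(432), np.int64(433), np.int64(434), np.int64(435), np.int64(436), np.int64(437)]
[ 0.5969 -0.2025  0.0837  1.    ] -50.1 [-0.03276982  0.70613358 -0.48155086]
[([0.579, -0.246, 0.032], 0.64)]
red [([0.592, -0.263], 17, [2.0, 176.0, 141.0])]
```

```bash
cat >> wp.py <<'E'
HQ=T([.467,-.3685,.25],Ro.from_euler("z",.0766).as_matrix())
def HP(p,B4,psi=.0766+np.pi):
    R=Rsc(psi,np.radians(p)); return T(np.array(p_:=B4)-R@np.array([-.141,0,.082]),R)@np.linalg.inv(X)
def HH(x,z,p=-65): return HP(p,(HQ@[x,0,z,1])[:3])
def info(q):pass
E
python3 - <<'E'
exec(open("wp.py").read())
L=[WP(.597,-.203,.175,-60),WP(.58,-.2,.175,-60,-2.3),WP(.55,-.2,.175,-65,.0766-np.pi),HP(-65,[.385,-.24,.33]),HH(-.06,.03),HH(-.045,.022)]
q=robot.observe()["qpos"];prev=cur()
for B in L:
    rows(prev,B)
    D=np.real(logm(np.linalg.inv(prev)@B)); qs=[q]; low=9
    for i in range(1,9):
        C=prev@expm(D*i/8); q,e=ik(C,q); qs.append(q)
        Sx=C@X; loop=(Sx@[-.141,0,.082,1])[:3]; lip=(Sx@[.04,0,0,1])[:3]
        if e>2e-3: print("IK!",i,e)
        if i in(4,8): print("  lip",lip.round(3),"loop",loop.round(3),"tcp",C[:3,3].round(3),"z",C[:3,2].round(2))
    print("  q",q.round(2),"maxstep",np.abs(np.diff(qs,axis=0)).max().round(2)); prev=B
E
```

```text
2 x : [ 2.6   0.03 -4.19] [0.0005 0.0864 0.0006]
  lip [ 0.597 -0.201  0.129] loop [ 0.597 -0.165  0.324] tcp [ 0.597 -0.171  0.236] z [-0.    0.71 -0.71]
  lip [ 0.597 -0.203  0.175] loop [ 0.597 -0.184  0.373] tcp [ 0.597 -0.183  0.284] z [-0.    0.77 -0.64]
  q [-0.72  0.79  0.9   0.69  2.02 -0.61] maxstep 0.04
5 x : [-0.04 -0.05 -0.05] [-0.1124 -0.      0.0942]
  lip [ 0.588 -0.203  0.175] loop [ 0.595 -0.185  0.373] tcp [ 0.596 -0.184  0.284] z [ 0.27  0.72 -0.64]
  lip [ 0.58  -0.2    0.175] loop [ 0.593 -0.185  0.373] tcp [ 0.594 -0.185  0.284] z [ 0.51  0.57 -0.64]
  q [-0.84  0.47  1.49  0.88  1.41 -0.37] maxstep 0.08
5 x : [-0.43 -0.09 -0.59] [-0.1215  0.0165  0.0931]
  lip [ 0.565 -0.203  0.175] loop [ 0.574 -0.197  0.374] tcp [ 0.579 -0.195  0.285] z [ 0.71  0.35 -0.61]
  lip [ 0.55  -0.2    0.175] loop [ 0.552 -0.2    0.374] tcp [ 0.561 -0.199  0.285] z [ 0.82  0.06 -0.57]
  q [-0.84  0.16  2.02  1.29  0.74 -0.27] maxstep 0.09
3 x : [-4.44  0.9  -3.8 ] [-0.  0.  0.]
  lip [ 0.466 -0.22   0.153] loop [ 0.469 -0.22   0.352] tcp [ 0.477 -0.219  0.264] z [ 0.82  0.06 -0.57]
  lip [ 0.383 -0.24   0.131] loop [ 0.385 -0.24   0.33 ] tcp [ 0.394 -0.239  0.242] z [ 0.82  0.06 -0.57]
  q [-1.36  0.1   2.27  1.19  1.06 -0.65] maxstep 0.08
3 x : [-1.14  4.48  1.28] [ 0. -0.  0.]
  lip [ 0.394 -0.307  0.106] loop [ 0.396 -0.307  0.305] tcp [ 0.405 -0.306  0.217] z [ 0.82  0.06 -0.57]
  lip [ 0.405 -0.373  0.081] loop [ 0.407 -0.373  0.28 ] tcp [ 0.416 -0.372  0.192] z [ 0.82  0.06 -0.57]
  q [-1.37  0.4   2.01  1.21  1.06 -0.71] maxstep 0.04
1 x : [0.2  0.   1.69] [ 0. -0.  0.]
  lip [ 0.412 -0.373  0.077] loop [ 0.415 -0.373  0.276] tcp [ 0.423 -0.372  0.188] z [ 0.82  0.06 -0.57]
  lip [ 0.42  -0.372  0.073] loop [ 0.422 -0.372  0.272] tcp [ 0.431 -0.371  0.184] z [ 0.82  0.06 -0.57]
  q [-1.34  0.42  2.01  1.24  1.03 -0.72] maxstep 0.0
```

Emit:
apply_moves --motion "10 2.6 0 -4.2 0 0.0864 0;10 2.6 0 -4.2 0 0.0864 0;10 -0.04 -0.05 -0.05 -0.1124 0 0.0942;10 -0.04 -0.05 -0.05 -0.1124 0 0.0942;10 -0.04 -0.05 -0.05 -0.1124 0 0.0942;10 -0.04 -0.05 -0.05 -0.1124 0 0.0942;10 -0.04 -0.05 -0.05 -0.1124 0 0.0942;10 -0.43 -0.09 -0.59 -0.1215 0.0165 0.0931;10 -0.43 -0.09 -0.59 -0.1215 0.0165 0.0931;10 -0.43 -0.09 -0.59 -0.1215 0.0165 0.0931;10 -0.43 -0.09 -0.59 -0.1215 0.0165 0.0931;10 -0.43 -0.09 -0.59 -0.1215 0.0165 0.0931;10 0 0 0 0 0 0;10 0 0 0 0 0 0"

```text
time: 22.85
tool_pos: [0.5608, -0.1999, 0.2861]
tool_rot: [3.139, -0.963, 0.082]
contact_force: [-0.3, 0.0, -0.9]
opening: 0.0154
grip_force: 49.8
```

```bash
python3 bowl.py; python3 - <<'E'
exec(open("wp.py").read())
go([HP(-65,[.385,-.24,.33]),HH(-.06,.03),HH(-.045,.022)])
E
```

```text
[ 0.5502 -0.2009  0.1756  1.    ] -65.1 [-0.27502636  0.0161685  -0.94391246]
[([0.586, -0.219, 0.031], 0.61), ([0.548, -0.212, 0.261], 0.59), ([0.611, -0.234, 0.027], 0.49), ([0.639, 0.321, 0.065], 0.36)]
red [([0.592, -0.263], 18, [2.0, 173.0, 137.0])]
or/br [([0.581, -0.231], 203, [12.0, 165.0, 138.0]), ([0.533, -0.323], 141, [13.0, 147.0, 115.0])]
blue [([0.608, -0.23], 51, [112.0, 158.0, 127.0])]
[]
red []
or/br [([0.558, -0.355], 15, [14.0, 156.0, 104.0]), ([0.537, -0.344], 26, [13.0, 159.0, 102.0]), ([0.518, -0.346], 12, [13.0, 150.0, 82.0]), ([0.492, -0.351], 61, [14.0, 170.0, 110.0])]
blue []
3 x : [-4.42  0.87 -3.8 ] [-0.0002 -0.0005  0.0001]
3 x : [-1.14  4.48  1.28] [ 0. -0.  0.]
1 x : [0.2  0.   1.69] [ 0. -0.  0.]
[-1.34  0.42  2.01  1.24  1.03 -0.72]
```

Emit:
apply_moves --motion "10 -4.42 0.87 -3.8 0 0 0;10 -4.42 0.87 -3.8 0 0 0;10 -4.42 0.87 -3.8 0 0 0;10 -1.14 4.48 1.28 0 0 0;10 -1.14 4.48 1.28 0 0 0;10 -1.14 4.48 1.28 0 0 0;10 0.2 0 1.69 0 0 0;10 0 0 0 0 0 0;10 0 0 0 0 0 0"

```text
time: 24.18
tool_pos: [0.4306, -0.3695, 0.184]
tool_rot: [-3.141, -0.962, 0.078]
contact_force: [0.4, -0.5, -1.6]
opening: 0.016
grip_force: 49.8
```

```bash
cat > hk.py <<'E'
exec(open("wp.py").read())
S=cur()@X; print("loop in hook",(np.linalg.inv(HQ)@S@[-.141,0,.082,1]).round(4),np.degrees(np.arcsin(S[2,0])).round(1),robot.observe()["contact_force"])
P=[robot.read_camera(n) for n in("side","top")]
ring=[]
dd=np.array([-.94,0,.342]);C=np.array([-.141,0,.082])
for a in np.linspace(0,2*np.pi,60,endpoint=False): ring.append(C+.017*(np.cos(a)*dd+np.sin(a)*np.array([0,1,0])))
ring=np.array(ring)@S[:3,:3].T+S[:3,3]
for p in P:
    h=cv2.cvtColor(p["img"],cv2.COLOR_RGB2HSV); g=((h[...,0]>45)&(h[...,0]<85)&(h[...,1]>90))
    # best pixel shift of projected ring against green
    u=proj(p,ring); best=[]
    for dx in np.arange(-5,5.5,.5):
        for dy in np.arange(-5,5.5,.5):
            v=np.round(u+[dx,dy]).astype(int); best.append((g[v[:,1],v[:,0]].mean(),-np.hypot(dx,dy),dx,dy))
    z=[b for b in best if b[2]==0==b[3]][0][0]; m=max(b[0] for b in best); tops=np.array([b[2:] for b in best if b[0]>m-.02]); print("ring",round(z,2),"best",round(m,2),tops.mean(0).round(1),"ctr",u.mean(0).round(1))
E
python3 hk.py; python3 - <<'E'
exec(open("wp.py").read())
go([HH(-.024,.02),HH(-.012,.008),HH(0,-.004),HH(0,-.010)])
E
```

```text
loop in hook [-0.0452  0.0018  0.0222  1.    ] -65.1 [ 0.3511236  -0.51502241 -1.6483571 ]
ring 0.43 best 1.0 [-3.1 -0.9] ctr [325.7 344. ]
ring 0.58 best 1.0 [-2.1  1.9] ctr [432.8 217.6]
1 x : [1.   0.14 1.88] [-0.0002 -0.0015  0.0008]
1 x : [-0.3   0.    1.67] [ 0. -0.  0.]
1 x : [-0.3   0.    1.67] [ 0. -0.  0.]
1 x : [-0.49 -0.    0.34] [ 0. -0.  0.]
[-1.24  0.51  1.99  1.35  0.95 -0.77]
```

```bash
cat > ringfit.py <<'E'
exec(open("wp.py").read())
S=cur()@X
P=[robot.read_camera(n) for n in("side","top")]
dd=np.array([-.94,0,.342]);yy=np.array([0,1.,0])
def rg(C,r): return [C+r*(np.cos(a)*dd+np.sin(a)*yy) for a in np.linspace(0,2*np.pi,80,endpoint=False)]
G=[]
for p in P:
    h=cv2.cvtColor(p["img"],cv2.COLOR_RGB2HSV); G.append(cv2.GaussianBlur(((h[...,0]>45)&(h[...,0]<85)&(h[...,1]>90)).astype(np.float32),(0,0),.8))
def score(pts,off,i):
    W=np.array(pts)@S[:3,:3].T+S[:3,3]+off; u=proj(P[i],W).astype(np.float32)
    return cv2.remap(G[i],u[:,0].reshape(-1,1),u[:,1].reshape(-1,1),cv2.INTER_LINEAR).mean()
C=np.array([-.141,0,.082])
def cost(o): return sum(-score(rg(C,.017),o,i)+.5*score(rg(C,.026)[10:70] if 0 else rg(C,.027),o,i)+.3*score(rg(C,.004),o,i) for i in(0,1))
gr=[(cost(np.array([a,b,c])/1e3),a,b,c) for a in range(-12,13,3) for b in range(-12,13,3) for c in range(-9,10,3)]
b=min(gr); r=minimize(cost,np.array(b[1:])/1e3,method="Nelder-Mead",options=dict(initial_simplex=np.array(b[1:])/1e3+np.r_[np.zeros((1,3)),np.eye(3)*.003]))
print("loop offset world mm",(r.x*1e3).round(1),round(r.fun,3),"at0",round(cost(np.zeros(3)),3))
# pan: side silhouette via mask fit of 3D offset + pitch of pan box
def pc(v):
    R=Ro.from_rotvec(v[3:]).as_matrix(); c=0
    g=(S@[-.0,0,.015,1])[:3]
    for p,m in zip(P,G):
        W=(M["scoop"][0]@S[:3,:3].T+S[:3,3]-g)@R.T+g+v[:3]; k=3
        I=np.zeros((1260,1680),np.uint8); cv2.fillConvexPoly(I,cv2.convexHull(np.round(((proj(p,W)+.5)*k-.5)*8).astype(np.int32)),1,cv2.LINE_8,3)
        I=cv2.resize(I.astype(np.float32),(560,420),interpolation=cv2.INTER_AREA)
        u=proj(p,g)[0]; a,b=int(u[1]),int(u[0]); c+=np.abs(I-m)[a-25:a+25,b-25:b+25].sum()
    return c
v=minimize(pc,np.zeros(6),method="Nelder-Mead",options=dict(initial_simplex=np.r_[np.zeros((1,6)),np.diag([.006]*3+[.08]*3)],maxiter=600))
print("pan",(v.x[:3]*1e3).round(1),v.x[3:].round(3),pc(np.zeros(6)).round(),round(v.fun))
E
python3 ringfit.py
```

```text
loop offset world mm [-3.5  4.8 -1.8] -0.921 at0 -0.207
pan [ 9.6  3.4 24.9] [ 0.088 -0.53  -0.167] 1424.0 602
```

```bash
cat >> wp.py <<'E'
OFF=np.array([-.0035,.0045,-.0018])
def HV(x,z,y=0,p=-65): return HP(p,(HQ@[x,y,z,1])[:3]-OFF)
E
python3 - <<'E'
exec(open("wp.py").read())
go([HV(-.045,.022),HV(-.022,.02),HV(-.012,.008),HV(0,-.004),HV(0,-.010)])
E
```

```text
1 x : [0.29 0.58 0.21] [ 0.0003 -0.0016  0.0008]
1 x : [1.15 0.   2.  ] [ 0. -0.  0.]
1 x : [-0.41  0.    1.51] [ 0. -0.  0.]
1 x : [-0.3   0.    1.67] [ 0. -0.  0.]
1 x : [-0.49 -0.    0.34] [ 0. -0.  0.]
[-1.23  0.51  1.97  1.34  0.95 -0.76]
```

Emit:
apply_moves --motion "10 0.29 0.58 0.21 0 0 0;10 0 0 0 0 0 0;10 0.58 0 1 0 0 0;10 0.57 0 1 0 0 0;10 0 0 0 0 0 0;10 0 0 0 0 0 0"

```text
time: 25.12
tool_pos: [0.4575, -0.374, 0.1827]
tool_rot: [-3.141, -0.962, 0.078]
contact_force: [-0.4, 0.1, -1.2]
opening: 0.0159
grip_force: 49.8
```

```bash
python3 hk.py; python3 ringfit.py; python3 - <<'E'
exec(open("wp.py").read())
go([HV(-.022,.02),HV(-.012,.008),HV(0,-.004),HV(0,-.010)])
E
```

```text
loop in hook [-0.0187 -0.0047  0.021   1.    ] -65.1 [-0.41030852  0.07373662 -1.16948255]
ring 0.47 best 1.0 [-3.7 -0.5] ctr [343.1 342.4]
ring 0.6 best 1.0 [-2.3  2.1] ctr [433.6 207.2]
loop offset world mm [-3.8  4.3 -1.4] -1.013 at0 -0.208
pan [13.4  2.8 15. ] [ 0.281 -0.599 -0.141] 1509.0 599
1 x : [ 0.06 -0.04 -0.03] [ 0.0001 -0.0013 -0.0003]
1 x : [-0.41  0.    1.51] [ 0. -0.  0.]
1 x : [-0.3   0.    1.67] [ 0. -0.  0.]
1 x : [-0.49 -0.    0.34] [ 0. -0.  0.]
[-1.23  0.51  1.97  1.34  0.95 -0.76]
```

Emit:
apply_moves --motion "10 -0.2 0 0.75 0 0 0;10 -0.2 0 0.76 0 0 0;10 0 0 0 0 0 0;10 0 0 0 0 0 0"

```text
time: 25.82
tool_pos: [0.4675, -0.3734, 0.1709]
tool_rot: [-3.141, -0.962, 0.077]
contact_force: [1.0, -0.7, -0.8]
opening: 0.0156
grip_force: 49.8
```

Emit:
apply_moves --motion "10 -0.15 0 0.83 0 0 0;10 -0.15 0 0.84 0 0 0;10 0 0 0 0 0 0;10 0 0 0 0 0 0"

```text
time: 26.32
tool_pos: [0.4794, -0.3725, 0.1589]
tool_rot: [-3.142, -0.962, 0.077]
contact_force: [0.7, -0.1, -1.2]
opening: 0.0156
grip_force: 49.8
```

```bash
python3 hk.py; python3 ringfit.py; python3 - <<'E'
exec(open("wp.py").read())
go([HV(0,-.004),HV(0,-.010)])
E
```

```text
loop in hook [ 0.0033 -0.0049 -0.0029  1.    ] -65.1 [ 0.66514144 -0.08031523 -1.23548825]
ring 0.47 best 0.92 [-2.8 -1.3] ctr [354.3 345. ]
ring 0.67 best 0.97 [-4.2  1.5] ctr [429.1 200. ]
loop offset world mm [-4.1  3.2  1.6] -0.986 at0 -0.314
pan [12.1  5.1 27.9] [ 0.087 -0.64  -0.154] 1489.0 557
1 x : [ 0.03 -0.04 -0.03] [ 0.0002 -0.0015  0.    ]
1 x : [-0.49 -0.    0.34] [ 0. -0.  0.]
[-1.23  0.51  1.97  1.34  0.95 -0.76]
```

Emit:
apply_moves --motion "10 -0.25 0 0.17 0 0 0;10 -0.16 0 0.11 0 0 0;10 0 0 0 0 0 0;10 0 0 0 0 0 0"

```text
time: 27.02
tool_pos: [0.4798, -0.3726, 0.1548]
tool_rot: [3.14, -0.964, 0.079]
contact_force: [3.0, 2.3, 4.5]
opening: 0.0155
grip_force: 49.8
```

Emit:
apply_moves --motion "10 -0.12 0 0.09 0 0 0;10 0 0 0 0 0 0;10 0 0 0 0 0 0"

```text
time: 27.4
tool_pos: [0.4802, -0.3726, 0.1541]
tool_rot: [3.139, -0.965, 0.08]
contact_force: [4.0, 2.1, 9.2]
opening: 0.0157
grip_force: 49.8
```

Emit:
apply_moves --motion "10 -0.12 0 0.09 0 0 0;10 0 0 0 0 0 0;10 0 0 0 0 0 0"

```text
time: 27.78
tool_pos: [0.4808, -0.3728, 0.154]
tool_rot: [3.137, -0.968, 0.082]
contact_force: [4.1, 2.3, 15.0]
opening: 0.0154
grip_force: 49.8
```

Emit:
apply_moves --motion "10 0.15 0 -0.11 0 0 0;10 0.1 0 -0.07 0 0 0;10 0 0 0 0 0 0;10 0 0 0 0 0 0;10 0 0 0 0 0 0"

```text
time: 28.4
tool_pos: [0.4796, -0.3725, 0.1543]
tool_rot: [-3.142, -0.963, 0.078]
contact_force: [4.9, 2.5, 4.7]
opening: 0.0156
grip_force: 49.8
```

```bash
python3 hk.py; python3 ringfit.py
```

```text
loop in hook [ 0.0034 -0.0049 -0.0075  1.    ] -65.1 [4.88449873 2.453323   4.69980806]
ring 0.58 best 0.9 [-2.4 -1.1] ctr [354.  346.4]
ring 0.97 best 1.0 [-3.1  0.6] ctr [428.4 200.2]
loop offset world mm [-0.8  6.  -5. ] -1.027 at0 -0.541
pan [10.7  7.6 16.4] [ 0.143 -0.631  0.052] 1488.0 650
```

Emit:
apply_moves --motion "10 0.12 -0.15 0.16 0 0 0;10 0.11 -0.15 0.17 0 0 0;10 0 0 0 0 0 0;10 0 0 0 0 0 0;10 0 0 0 0 0 0"

```text
time: 29.22
tool_pos: [0.4829, -0.3691, 0.1537]
tool_rot: [-3.141, -0.961, 0.077]
contact_force: [0.3, 1.0, -0.7]
opening: 0.0153
grip_force: 49.8
```

Free again, now lower gently to contact.

Emit:
apply_moves --motion "10 -0.12 0 0.09 0 0 0;10 0 0 0 0 0 0;10 0 0 0 0 0 0"

```text
time: 29.6
tool_pos: [0.4835, -0.3694, 0.1533]
tool_rot: [3.14, -0.963, 0.079]
contact_force: [-0.9, 0.7, 5.0]
opening: 0.0154
grip_force: 49.8
```

Emit:
apply_moves --motion "10 -0.12 0 0.09 0 0 0;10 0 0 0 0 0 0;10 0 0 0 0 0 0"

```text
time: 29.98
tool_pos: [0.4841, -0.3696, 0.1531]
tool_rot: [3.138, -0.966, 0.081]
contact_force: [-0.8, 2.1, 9.8]
opening: 0.0157
grip_force: 49.8
```

Emit:
apply_moves --motion "10 0.15 0 -0.11 0 0 0;10 0 0 0 0 0 0;22 0 0 0 0 0 0;30 0 0 0 0 0 0;40 0 0 0 0 0 0;50 0 0 0 0 0 0;50 0 0 0 0 0 0;50 0 0 0 0 0 0;50 0 0 0 0 0 0"

```text
time: 31.1
tool_pos: [0.4832, -0.3693, 0.153]
tool_rot: [3.141, -0.962, 0.077]
contact_force: [0.1, -0.6, 0.2]
opening: 0.0456
grip_force: 0.0
```

```bash
python3 hk.py; python3 ringfit.py
```

```text
loop in hook [ 0.0073 -0.002  -0.0088  1.    ] -65.1 [ 0.07628404 -0.5938889   0.17322733]
ring 0.42 best 0.92 [-3.4 -1.2] ctr [355.3 344.4]
ring 0.65 best 0.98 [-4.1  1.5] ctr [427. 199.]
loop offset world mm [-4.5  2.9  2.2] -0.992 at0 -0.274
pan [ 2.4  8.  44.2] [-0.15  -0.701 -0.004] 1618.0 600
```

Emit:
apply_moves --motion "60 0 0 -1 0 0 0;60 0 0 -2 0 0 0;60 0 0 -3 0 0 0;60 0 0 -4 0 0 0;60 0 0 -4 0 0 0;60 0 0 -3 0 0 0;60 0 0 0 0 0 0;60 0 0 0 0 0 0;60 0 0 0 0 0 0;60 0 0 0 0 0 0;60 0 0 0 0 0 0;60 0 0 0 0 0 0;60 0 0 0 0 0 0;60 0 0 0 0 0 0;60 0 0 0 0 0 0;60 0 0 0 0 0 0;60 0 0 0 0 0 0;60 0 0 0 0 0 0;60 0 0 0 0 0 0;60 0 0 0 0 0 0"

```text
time: 33.8
tool_pos: [0.3441, -0.3801, 0.2502]
tool_rot: [3.141, -0.962, 0.078]
contact_force: [-0.9, -0.0, -0.2]
opening: 0.0548
grip_force: 0.0
```

```bash
cat > fin.py <<'E'
from h import *
g2=[]
for k in range(3):
  for n in("side","top"):
    p=robot.read_camera(n); h=cv2.cvtColor(p["img"],cv2.COLOR_RGB2HSV)
    g=((h[...,0]>45)&(h[...,0]<85)&(h[...,1]>90)).astype(np.uint8)
    c=proj(p,[.46,-.37,.15])[0]; yy,xx=np.mgrid[:420,:560]; g[np.hypot(xx-c[0],yy-c[1])>80]=0
    y,x=np.nonzero(g); print(k,n,len(x),x.mean().round(2),y.mean().round(2),(x.min(),x.max(),y.min(),y.max()),"seat px",proj(p,[.467,-.3685,.25])[0].round(), "pan px pred",proj(p,[.46,-.37,.09])[0].round())
  for b in("scoop","bead1"):
    if k==0: print(b,[(np.round(d["centre"],3).tolist(),round(d["score"],2)) for d in robot.search_frame(b,p)][:4])
print(robot.observe()["contact_force"],robot.observe()["time"])
E
python3 fin.py; python3 bowl.py
```

```text
0 side 1599 344.98 375.19 (np.int64(317), np.int64(365), np.int64(331), np.int64(411)) seat px [351. 342.] pan px pred [339. 386.]
0 top 893 448.45 214.42 (np.int64(396), np.int64(495), np.int64(197), np.int64(235)) seat px [428. 201.] pan px pred [409. 211.]
scoop [([0.472, -0.361, 0.123], 0.73), ([0.524, -0.351, 0.012], 0.71), ([0.729, -0.12, 0.099], 0.42)]
bead1 [([0.597, -0.211, 0.03], 0.43), ([0.645, 0.349, 0.067], 0.22)]
1 side 1573 345.32 374.4 (np.int64(318), np.int64(365), np.int64(331), np.int64(410)) seat px [351. 342.] pan px pred [339. 386.]
1 top 898 448.0 214.2 (np.int64(395), np.int64(495), np.int64(197), np.int64(235)) seat px [428. 201.] pan px pred [409. 211.]
2 side 1565 345.45 374.3 (np.int64(318), np.int64(365), np.int64(331), np.int64(409)) seat px [351. 342.] pan px pred [339. 386.]
2 top 899 448.04 214.22 (np.int64(395), np.int64(495), np.int64(197), np.int64(280)) seat px [428. 201.] pan px pred [409. 211.]
[0.1201407  0.89131364 0.14810106] 34.2
[ 0.3335 -0.3808  0.1397  1.    ] -65.1 [0.1201407  0.89131364 0.14810106]
[([0.585, -0.214, 0.028], 0.47), ([0.73, -0.14, 0.086], 0.33)]
red [([0.592, -0.263], 18, [2.0, 175.0, 131.0])]
or/br [([0.581, -0.231], 200, [12.0, 165.0, 132.0]), ([0.537, -0.324], 100, [13.0, 148.0, 109.0])]
blue [([0.608, -0.231], 44, [112.0, 157.0, 121.0])]
[([0.602, -0.256, 0.03], 0.56), ([0.618, -0.226, 0.026], 0.53), ([0.595, -0.214, 0.031], 0.51), ([0.733, 0.026, 0.031], 0.47), ([0.472, -0.36, 0.124], 0.43)]
red [([0.6, -0.252], 30, [1.0, 235.0, 151.0])]
or/br [([0.584, -0.229], 81, [13.0, 194.0, 128.0]), ([0.526, -0.341], 389, [14.0, 178.0, 123.0])]
blue []
```

Emit:
apply_moves --motion "60 0 0 -2 0 0 0;60 0 0 -2 0 0 0;60 0 0 0 0 0 0;60 0 0 0 0 0 0;60 0 0 0 0 0 0;60 0 0 0 0 0 0;60 0 0 0 0 0 0;60 0 0 0 0 0 0;60 0 0 0 0 0 0;60 0 0 0 0 0 0;60 0 0 0 0 0 0;60 0 0 0 0 0 0;60 0 0 0 0 0 0;60 0 0 0 0 0 0;60 0 0 0 0 0 0;60 0 0 0 0 0 0;60 0 0 0 0 0 0;60 0 0 0 0 0 0;60 0 0 0 0 0 0;60 0 0 0 0 0 0"

```text
time: 36.9
tool_pos: [0.3114, -0.3826, 0.273]
tool_rot: [3.141, -0.962, 0.077]
contact_force: [0.4, 0.0, 0.2]
opening: 0.0553
grip_force: 0.0
```

Emit:
apply_moves --motion "60 0 0 0 0 0 0;60 0 0 0 0 0 0;60 0 0 0 0 0 0;60 0 0 0 0 0 0;60 0 0 0 0 0 0;60 0 0 0 0 0 0;60 0 0 0 0 0 0;60 0 0 0 0 0 0;60 0 0 0 0 0 0;60 0 0 0 0 0 0;60 0 0 0 0 0 0;60 0 0 0 0 0 0;60 0 0 0 0 0 0;60 0 0 0 0 0 0;60 0 0 0 0 0 0;60 0 0 0 0 0 0;60 0 0 0 0 0 0;60 0 0 0 0 0 0;60 0 0 0 0 0 0;60 0 0 0 0 0 0"

```text
time: 39.4
tool_pos: [0.3114, -0.3826, 0.2731]
tool_rot: [3.141, -0.962, 0.078]
contact_force: [-0.4, 0.6, -0.1]
opening: 0.0552
grip_force: 0.0
```

```bash
python3 fin.py
```

```text
0 side 1585 345.29 374.92 (np.int64(318), np.int64(365), np.int64(331), np.int64(410)) seat px [351. 342.] pan px pred [339. 386.]
0 top 897 448.26 214.24 (np.int64(395), np.int64(495), np.int64(197), np.int64(235)) seat px [428. 201.] pan px pred [409. 211.]
scoop [([0.47, -0.36, 0.124], 0.96), ([0.172, 0.275, 0.004], 0.71), ([0.649, 0.347, 0.067], 0.45)]
bead1 [([0.469, -0.363, 0.126], 0.7), ([0.618, -0.23, 0.024], 0.57), ([0.594, -0.21, 0.032], 0.52), ([0.582, -0.239, 0.025], 0.38)]
1 side 1575 345.4 374.49 (np.int64(318), np.int64(365), np.int64(331), np.int64(410)) seat px [351. 342.] pan px pred [339. 386.]
1 top 898 448.09 214.21 (np.int64(395), np.int64(495), np.int64(197), np.int64(235)) seat px [428. 201.] pan px pred [409. 211.]
2 side 1580 345.4 374.59 (np.int64(318), np.int64(365), np.int64(331), np.int64(410)) seat px [351. 342.] pan px pred [339. 386.]
2 top 897 448.37 214.27 (np.int64(395), np.int64(495), np.int64(197), np.int64(235)) seat px [428. 201.] pan px pred [409. 211.]
[-0.30661473  0.52388324  0.75095571] 39.8
```

Quiet; hand in.

```bash
python3 -c "
from cell import robot
print(robot.hand_in())"
```

```text
the job is handed in; nothing more can be done
None
```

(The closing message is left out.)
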